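Dose a batch of vials at the bench dispenser

TASK

Pull the vial slide of the dispenser out to its left-hand loading end and move every vial from the grey board into the slide, each upright in the place with the same number as its ring (places and rings count from the right, and empty rings leave empty places). Then, starting with the right-hand vial and going left, bring each vial centrally under the nozzle, press the plunger right down past the soft first stop to the firm second stop, hold it there a moment and let it come fully up again before moving the slide on (no dose without a vial under the nozzle). Finish with the slide back at its loading end, all vials standing in their places, and leave the timer and the carton where they are.

Things in the scene. Friction and masses are not known exactly. Their poses are not given: they have to be found in the camera images.
- board: Flat grey board on the bench, 120 x 285 x 4 mm, on the robot's left; origin at the centre of its underside, x and y along its short and long sides, z up. Four printed white rings in a row along its y, 65 mm apart, centres at y = -97.5, -32.5, +32.5, +97.5 mm: ring 1 at the right-hand (-y) end to ring 4 at the left-hand (+y) end. Fixed during the run.
- vial_1: Open straight-sided vial of pale grey-white plastic, 27 mm across, 60 mm tall, heavy-bottomed, mouth 23 mm across with a slightly beaded rim (28 mm), about 30 g; all vials look alike. Origin at the centre of its underside, z up its axis. If present, it starts upright on the board's ring 1, the right-hand one. Take it round the outside.
- vial_2: Open straight-sided vial of pale grey-white plastic, 27 mm across, 60 mm tall, heavy-bottomed, mouth 23 mm across with a slightly beaded rim (28 mm), about 30 g; all vials look alike. Origin at the centre of its underside, z up its axis. If present, it starts upright on the board's ring 2. Take it round the outside.
- vial_3: Open straight-sided vial of pale grey-white plastic, 27 mm across, 60 mm tall, heavy-bottomed, mouth 23 mm across with a slightly beaded rim (28 mm), about 30 g; all vials look alike. Origin at the centre of its underside, z up its axis. If present, it starts upright on the board's ring 3. Take it round the outside.
- vial_4: Open straight-sided vial of pale grey-white plastic, 27 mm across, 60 mm tall, heavy-bottomed, mouth 23 mm across with a slightly beaded rim (28 mm), about 30 g; all vials look alike. Origin at the centre of its underside, z up its axis. If present, it starts upright on the board's ring 4, the left-hand one. Take it round the outside.
- stand: Dispensing stand, screwed down on the bench (it stands elsewhere at every start). Origin on the bench straight below the nozzle, z up; its y axis runs along the slide (roughly to the robot's left), x away from the robot. Base plate 12 mm high, 72 mm wide, from y = -175 to +295 mm. At x = +100 mm stands a bottle with the dispenser head (51 mm across, housing top 170 mm above the bench); a thin spout runs from the head at 144 mm height to x = 0 and turns down to the nozzle.
- nozzle_tip (a point): Tip of the downward nozzle, 98 mm above the bench; vials standing in the slide pass 11 mm below it.
- plunger_top (a point): Centre of the flat top of the plunger knob (35 mm across, pressed straight down), 213 mm above the bench when up; moves with the knob. The first 12 mm go against a soft spring (1.5 N rising to 4.5 N) to the first stop; the next 6 mm need 8 N rising to 14 N, to the hard second stop, 18 mm down in all. The springs lift it again when released.
- dose_stroke (a joint): First stroke of the plunger (m): 0 up, 0.012 at the first stop.
- purge_stroke (a joint): Second stroke of the plunger, past the first stop (m): 0 not begun, 0.006 at the second stop.
- slide (a joint): Position of the vial slide (m): 0 at the loading end (fully towards the stand's +y, the robot's left), growing towards -y up to 0.262. At 0 place 1 is 120 mm from the nozzle; place k is under the nozzle at 0.120 + 0.045 (k - 1). It stays where it is left (friction 1.5 N).
- place_1 (a point): Place 1 of the slide (the right-hand end, nearest the nozzle when loading): floor centre of a round recess 32 mm wide and 14 mm deep with a 2 mm chamfer; floor 26.5 mm above the bench, slide top 40.5 mm. Places lie 45 mm apart along the slide. Moves with the slide.
- place_2 (a point): Place 2 of the slide: floor centre of a round recess 32 mm wide and 14 mm deep with a 2 mm chamfer; floor 26.5 mm above the bench, slide top 40.5 mm. Places lie 45 mm apart along the slide. Moves with the slide.
- place_3 (a point): Place 3 of the slide: floor centre of a round recess 32 mm wide and 14 mm deep with a 2 mm chamfer; floor 26.5 mm above the bench, slide top 40.5 mm. Places lie 45 mm apart along the slide. Moves with the slide.
- place_4 (a point): Place 4 of the slide (the left-hand end): floor centre of a round recess 32 mm wide and 14 mm deep with a 2 mm chamfer; floor 26.5 mm above the bench, slide top 40.5 mm. Places lie 45 mm apart along the slide. Moves with the slide.
- slide_knob (a point): Middle of the upright black knob of the slide, for pulling and pushing it: waist 12 mm across, point 48 mm above the bench, its top 60 mm and its bracket 25 mm; it stands 75 mm in front (-x) of the row of places. Moves with the slide.
- timer: Bystander: white timer lying on the bench, 68 x 64 x 19 mm, origin at the centre of its underside.
- carton: Bystander: closed cardboard carton, 75 x 125 x 70 mm, standing free on the bench left of the dispenser bottle; origin at the centre of its underside.

How it is judged:
By the outcome, as a careful person would: the job done as asked, in the order asked, and still so for the second after the job is handed in, with the robot touching nothing.
Of vial_1, vial_2, vial_3, vial_4 only 3 to 4 are there at a start; the rules pass over those that are not, and their reading is None.
At some moment in a run one of vial_1, vial_2, vial_3, vial_4 may be knocked a few centimetres aside while the robot is not near it.
Once in a run the grip may slacken for a moment while it holds something.
It also fails if it takes over 210 s, if anything falls off the work surface, if the arm or the gripper's body presses on something with over 40 N, if the wrist force passes 120 N, or if a joint passes its speed limit or range.

ROBOT

A 6-joint arm with a two-finger parallel gripper is mounted at the origin on a cart in front of the work surface, level with it; the furniture and walls round the work are solid. World frame = base frame: x ahead of the robot, y to its left, z up, the work surface at z = 0. Lengths are in m, angles in rad, forces in N, time in s.
With the tool pointing down it reaches from about 0.325 to 0.9 m from the base axis. Payload 3.5 kg.
Tool frame: the origin (TCP) lies at the very end of the fingers, on their centre line; the grasp point (between the pads) lies 19 mm behind it; x points along the fingers, z is the direction in which the jaws open and shut, and the axes are right-handed (so a half turn about x gives the same grasp; the last joint's range is limited). The gripper opens to 85 mm and grips with 20 to 120 N. Pads are 22 mm wide; open, the fingers measure 114 mm over their backs; the gripper's body (76 mm by 85 mm) begins 54 mm behind the grasp point. The pads swing forward as they close: fully open they stand 13 mm farther back than shut.
Start: joints at [-1.312, 0.276, -0.026, 1.268, 0, 1.467], TCP at [0.221, -0.585, 0.231] pointing down, gripper open.
Joint ranges: [-3.12, 3.12], [-0.85, 1.88], [-1.08, 1.24], [-1.95, 2.15], [-1.57, 1.53], [-3.14, 3.14]. Speed limits (rad/s): [2.57, 2.57, 3.14, 3.14, 3.14, 3.14].

INTERFACE

Orientations are given as a unit quaternion [x, y, z, w].
In Python, from rig import arm gives the robot as it stands.
- The arm moves only by the tool apply_moves, never from a script. Its arguments are lists of equal length, an entry for each row: "travel": the shift along the tool's x, y, z normalised to -1 to 1, where 1 is 0.1 m, a list of three; "roll": the turn about the tool's x normalised to -1 to 1, where 1 is 60 degrees; "fingers": the gripper's target within -1 to 1 (shut at 1, half-way at 0, fully open at -1). In form: {"travel": [[x, y, z], ...], "roll": [roll, ...], "fingers": [fingers, ...]}. A call has 1 to 10 rows; each row is the pose to reach, as a shift and turn from the pose commanded when the call began, along the tool's axes at that moment; what a row does not reach only later rows make up. A row lasts 1/10 s, in which the tool goes at most 50 mm and 8.59 degrees, less where a joint would pass 70% of its speed; a pose out of reach is approached as far as the arm can. A call with a number of a shift or a turn outside -1 to 1 is refused whole. A call with a gripper value outside its range is refused whole. The fingers move at their own pace and stop on an object; "grip_force" is the grip in N (left out, the last holds). Time passes only in rows, so rows that repeat a pose let the fingers close. It gives the time, the measured TCP pose, the force and the opening at its end, in the units of the state.
- arm.read_state(): the state, without advancing time (a new reading comes with each control period).
- arm.snapshot(name): name is "side" or "top"; returns a dict with "frame" (384x512x3 uint8, red, green, blue), "depth" (384x512 float32, m along the optical axis (not along the pixel's ray), 0 where there is no reading), "fx", "fy", "cx", "cy" (pixels), "distortion" ([k1, k2, p1, p2, k3] as OpenCV has them; the pictures are not rectified), "world_from_camera" (4x4, takes a point from camera to world coordinates). Camera axes: x right, y down, z forward; pixel columns grow to the right and rows downward; lengths in m; the calibration is good to about 2 mm. A picture is of the moment at which its call begins.
- arm.close_job(): hands the job in, once; it reports no verdict.
The state is a dict: "clock": time; "qpos": joint angles; "joint_velocities": joint speeds; "joint_efforts": joint torques, N m; "ee_pos": TCP position; "eef_rot": TCP orientation; "ft_force": force on the tool from outside, world axes, zero at the start; "ft_torque": the same for the moment, N m; "grip_width": finger opening in m.
Only numpy, scipy, OpenCV 4.12 (cv2) and the standard library are available. Lean on these libraries where they do the work, as an engineer would, in place of code of your own. Each camera call takes 0.05 s, during which the arm holds its last target. There are 200 camera calls.

## Working session

There is one attempt and no reset: what is moved stays moved. The work goes in short steps, Python scripts to look and compute and a tool call to move; the robot and the scene stay as the last step left them, time stands still between calls to the robot, and variables do not carry over. Pictures are saved under pics/ and viewed, about 12 in all and at most 16, crops included, and the job is handed in when it is done.

Besides the shell and the picture viewer there is one more tool, called after ">>>" by a JSON object that holds its "method" and its "body". apply_moves: Moves the arm, as the interface text tells. Its arguments: {"type":"object","properties":{"travel":{"type":"array"},"roll":{"type":"array"},"fingers":{"type":"array"},"grip_force":{"type":"number"}},"required":["travel","roll","fingers"]}

```bash
ls; mkdir -p pics; cat > h.py <<'E'
import numpy as np, cv2
from rig import arm
from scipy.spatial.transform import Rotation as R
def snap(n,save=None):
    s=arm.snapshot(n)
    if save: cv2.imwrite('pics/'+save,s['frame'][:,:,::-1])
    return s
def cloud(s):
    h,w=s['depth'].shape
    K=np.array([[s['fx'],0,s['cx']],[0,s['fy'],s['cy']],[0,0,1]])
    u,v=np.meshgrid(np.arange(w),np.arange(h))
    p=cv2.undistortPoints(np.stack([u,v],-1).reshape(-1,1,2).astype(np.float64),K,np.array(s['distortion'],float)).reshape(h,w,2)
    d=s['depth'].astype(float)
    P=np.concatenate([p*d[...,None],d[...,None]],-1)
    T=np.array(s['world_from_camera'])
    W=P@T[:3,:3].T+T[:3,3]
    W[d<=0]=np.nan
    return W
def st():
    s=arm.read_state(); return s
E
python3 - <<'E'
from h import *
for n in('side','top'):
    s=snap(n,n+'0.png'); W=cloud(s); np.save(n+'.npy',W)
    print(n,np.array(s['world_from_camera']).round(3).tolist(),s['fx'])
s=st();print(s)
a=cv2.imread('pics/side0.png');b=cv2.imread('pics/top0.png')
E
```

```text
pics
side [[-0.941, -0.167, 0.293, 0.301], [-0.337, 0.474, -0.813, 0.862], [-0.003, -0.864, -0.503, 0.618], [0.0, 0.0, 0.0, 1.0]] 389.95039891164714
top [[-0.013, -0.998, 0.064, 0.498], [-1.0, 0.014, 0.012, 0.086], [-0.013, -0.064, -0.998, 1.395], [0.0, 0.0, 0.0, 1.0]] 487.9545271462875
{'clock': 0.1, 'qpos': array([-1.31240367e+00,  2.77050998e-01, -2.77548685e-02,  1.26803048e+00,
        5.64412152e-07,  1.46739564e+00]), 'joint_velocities': array([-2.83342779e-05, -8.22320896e-04,  2.77878971e-03,  3.80386248e-04,
       -1.31625637e-03,  1.44238983e-03]), 'joint_efforts': array([ 6.11611813e-05, -4.46707034e+01,  2.96127999e+01,  8.46939452e-03,
       -2.65297085e-04,  5.76051420e-06]), 'ee_pos': array([ 0.22102485, -0.58384102,  0.23026999]), 'eef_rot': array([ 0.40235447,  0.58234475, -0.40141619,  0.5812491 ]), 'ft_force': array([-0.34780414,  0.46084157, -0.57606798]), 'ft_torque': array([-0.01098468,  0.04512963, -0.03026705]), 'grip_width': 0.08578856125898207}
```

View pics/top0.png

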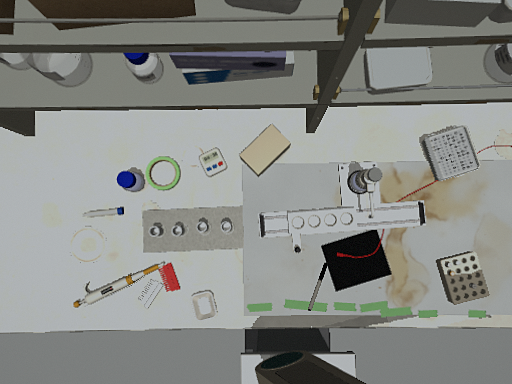

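View pics/side0.png

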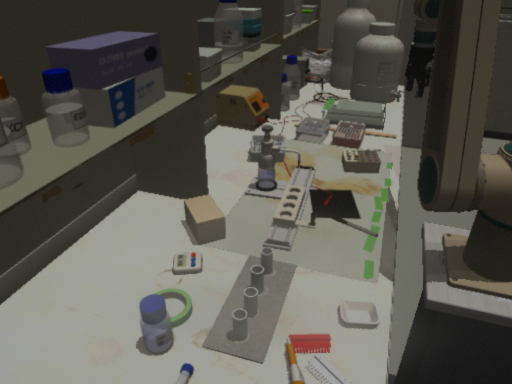

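The top view shows all four vials, at about (155,229), (179,227), (202,225) and (226,225). The slide's places run from (297,222) to (347,218), its knob is near (296,249), and the dispenser knob is near (374,174). I'll measure next.

```bash
python3 - <<'E'
from h import *
W=np.load('top.npy')
z=W[...,2]
im=cv2.imread('pics/top0.png')
def blob(m,minn=6):
    n,l,sta,c=cv2.connectedComponentsWithStats(m.astype(np.uint8))
    for i in range(1,n):
        if sta[i,4]>=minn:
            P=W[l==i]; print(sta[i],'px',c[i].round(1),'med',np.median(P,0).round(4),'mid',((P.min(0)+P.max(0))/2).round(4),'ext',(P.max(0)-P.min(0)).round(4))
roi=np.zeros(z.shape,bool)
print('vials');roi[200:255,140:245]=1; blob(roi&(z>.045)&(z<.075))
roi[:]=0;roi[140:260,250:430]=1
print('slide top');blob(roi&(z>.036)&(z<.0455))
print('knob');blob(roi&(z>.052)&(z<.067))
print('plunger');blob(roi&(z>.2))
print('head');blob(roi&(z>.15)&(z<.2))
print('spout');blob(roi&(z>.125)&(z<.16))
print('base');m=roi&(z>.009)&(z<.03);blob(m)
for name,m in (('slide',roi&(z>.037)&(z<.045)),):
    n,l,sta,c=cv2.connectedComponentsWithStats(m.astype(np.uint8));i=1+np.argmax(sta[1:,4])
    r=cv2.minAreaRect((W[l==i][:,:2]*1000).astype(np.float32)); print(name,r)
    # holes
    hull=cv2.fillPoly(np.zeros(z.shape,np.uint8),[cv2.convexHull(np.argwhere(l==i)[:,::-1].astype(np.int32))],1)
    blob((hull>0)&(z<.036),15)
roi[:]=0;roi[195:260,135:250]=1
m=roi&(z>.002)&(z<.007);n,l,sta,c=cv2.connectedComponentsWithStats(m.astype(np.uint8));i=1+np.argmax(sta[1:,4]);print('board',cv2.minAreaRect((W[l==i][:,:2]*1000).astype(np.float32)))
cv2.imwrite('pics/c0.png',cv2.resize(im[150:260,250:430],None,fx=4,fy=4,interpolation=cv2.INTER_CUBIC))
E
```

```text
vials
[221 221  10  11  32] px [225.2 225.7] med [0.5073 0.194  0.0629] mid [0.5059 0.1921 0.0576] ext [0.0272 0.0249 0.0212]
[197 222  11  10  38] px [201.2 226.4] med [0.5055 0.2597 0.0612] mid [0.5055 0.2574 0.0581] ext [0.0247 0.0258 0.0235]
[172 225  11  11  45] px [176.9 230. ] med [0.4971 0.3249 0.0612] mid [0.4969 0.325  0.0582] ext [0.0273 0.0258 0.022 ]
[149 226  11  11  52] px [153.8 231.2] med [0.4952 0.3882 0.0599] mid [0.495  0.3883 0.0565] ext [0.0273 0.0266 0.0221]
slide top
[424 140   6  17  34] px [426.8 147.6] med [ 0.7156 -0.3657  0.0406] mid [ 0.7149 -0.3652  0.0408] ext [0.0451 0.0134 0.0094]
[279 144  12  12  12] px [284.5 149.5] med [0.7171 0.0268 0.0415] mid [0.717  0.0269 0.0405] ext [0.0298 0.031  0.0077]
[351 178   1   6   6] px [351.  180.5] med [ 0.6274 -0.1559  0.0412] mid [ 0.6277 -0.1558  0.0406] ext [0.0136 0.0014 0.0081]
[352 185   6   6   7] px [354.1 187.7] med [ 0.6068 -0.1644  0.0398] mid [ 0.6078 -0.165   0.0392] ext [0.014  0.0135 0.0058]
[287 207  71  26 885] px [322.8 219.8] med [ 0.5201 -0.0761  0.0396] mid [ 0.5204 -0.0733  0.0407] ext [0.
[... 4266 characters left out ...]
29688, -73.66142272949219), (57.82868957519531, 189.39596557617188), 3.8915255069732666)
[308 213  14  14 117] px [314.1 220.1] med [ 0.5194 -0.0526  0.0262] mid [ 0.5207 -0.0534  0.0257] ext [0.0364 0.036  0.0204]
[324 213  12  14 110] px [329.8 219.2] med [ 0.5216 -0.0974  0.0256] mid [ 0.5203 -0.0956  0.0273] ext [0.036  0.0322 0.017 ]
[341 212  12  13 113] px [346.  217.9] med [ 0.5241 -0.1424  0.0256] mid [ 0.5238 -0.1419  0.0267] ext [0.0332 0.0307 0.0185]
[292 214  14  15 122] px [298.1 222. ] med [ 0.5145 -0.0082  0.0264] mid [ 0.517  -0.0089  0.0263] ext [0.0389 0.0366 0.0193]
board ((498.7762451171875, 347.65606689453125), (172.5362548828125, 133.41705322265625), 89.12799835205078)
```

View pics/c0.png

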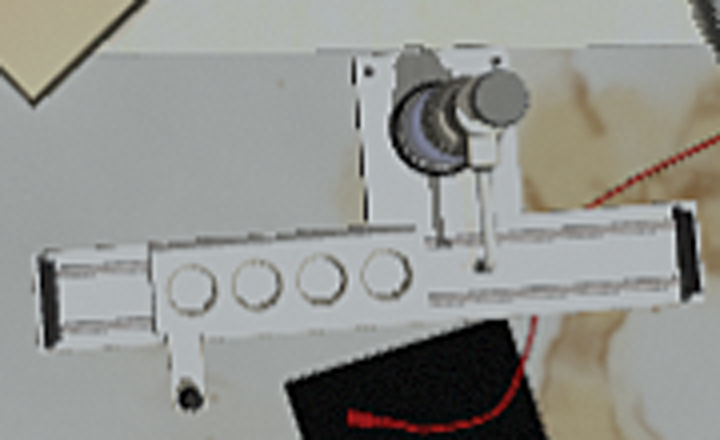

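>>> {"method": "apply_moves", "body": {"travel": [[0, 0.125, -0.125], [0, 0.25, -0.25], [0, 0.375, -0.375], [0, 0.5, -0.5], [0, 0.625, -0.625], [0, 0.75, -0.75], [0, 0.875, -0.875], [0, 1, -1], [0, 1, -1], [0, 1, -1]], "roll": [-0.125, -0.25, -0.375, -0.5, -0.625, -0.75, -0.875, -1, -1, -1], "fingers": [-0.3, -0.3, -0.3, -0.3, -0.3, -0.3, -0.3, -0.3, -0.3, -0.3], "grip_force": 30}}

```text
clock: 1.1
ee_pos: [0.2793, -0.4555, 0.2311]
eef_rot: [0.058, 0.705, -0.058, 0.705]
ft_force: [0.5, -0.6, 0.4]
grip_width: 0.0555
```

>>> {"method": "apply_moves", "body": {"travel": [[0, 0.25, 0], [0, 0.5, 0], [0, 0.75, 0], [0, 1, 0], [0, 1, 0]], "roll": [-0.1, -0.2, -0.222, -0.222, -0.222], "fingers": [-0.3, -0.3, -0.3, -0.3, -0.3]}}

```text
clock: 1.6
ee_pos: [0.2951, -0.3551, 0.2311]
eef_rot: [-0.024, 0.707, 0.025, 0.706]
ft_force: [1.0, -0.4, 0.5]
grip_width: 0.0555
```

```bash
cat >> h.py <<'E'
A=np.deg2rad(4.1); XS=np.array([np.cos(A),np.sin(A)]); YS=np.array([-np.sin(A),np.cos(A)])
N=np.array([.626,-.1817])-.1*XS
def sf(p): d=np.asarray(p)[:2]-N; return np.array([d@XS,d@YS])   # world->stand
def go(sx,sy,z):   # total travel numbers to a stand-frame target, tool axes assumed actual
    s=st(); Rm=R.from_quat(s['eef_rot']).as_matrix()
    w=np.r_[N+sx*XS+sy*YS,z]; return ((w-s['ee_pos'])@Rm*10).round(3)
def rep():
    s=st(); Rm=R.from_quat(s['eef_rot']).as_matrix()
    print('t',round(s['clock'],2),'tcp',s['ee_pos'].round(4),'stand',sf(s['ee_pos']).round(4),'jawyaw',np.rad2deg(np.arctan2(Rm[1,2],Rm[0,2])).round(2),'xax',Rm[:,0].round(3),'F',s['ft_force'].round(1),'w',round(s['grip_width'],4))
E
python3 - <<'E'
from h import *
rep(); print('N',N,'knob',sf([.440,-.0038]),'places',[sf(p) for p in ([.524,-.142],[.5145,-.007])])
print(go(-.0735,.1905,.15), st()['qpos'].round(3))
E
```

```text
t 1.6 tcp [ 0.2951 -0.3551  0.2311] stand [-0.2424 -0.1493] jawyaw 4.03 xax [-0.001  0.001 -1.   ] F [ 1.  -0.4  0.5] w 0.0555
N [ 0.52625592 -0.18884974] knob [-0.07280459  0.19074324] places [array([0.00109949, 0.04689114]), array([0.00127596, 0.18222487])]
[0.815 3.398 1.685] [-1.018 -0.014 -0.362  1.225  0.     0.483]
```

>>> {"method": "apply_moves", "body": {"travel": [[0, 0.25, 0.15], [0, 0.5, 0.3], [0, 0.75, 0.45], [0, 1, 0.6]], "roll": [0, 0, 0, 0], "fingers": [0, 0, 0, 0]}}

```text
clock: 2.0
ee_pos: [0.3489, -0.2536, 0.2315]
eef_rot: [-0.024, 0.707, 0.023, 0.707]
ft_force: [-0.0, 0.1, 0.6]
grip_width: 0.0427
```

>>> {"method": "apply_moves", "body": {"travel": [[0, 0.25, 0.15], [0, 0.5, 0.3], [0, 0.75, 0.45], [0, 1, 0.6]], "roll": [0, 0, 0, 0], "fingers": [0, 0, 0, 0]}}

```text
clock: 2.4
ee_pos: [0.4022, -0.1493, 0.2315]
eef_rot: [-0.024, 0.706, 0.024, 0.707]
ft_force: [0.5, 0.0, 0.7]
grip_width: 0.043
```

>>> {"method": "apply_moves", "body": {"travel": [[0.1, 0.25, 0.15], [0.3, 0.5, 0.3], [0.5, 0.75, 0.45], [0.8, 1, 0.485], [0.8, 1, 0.485]], "roll": [0, 0, 0, 0, 0], "fingers": [0, 0, 0, 0, 0]}}

```text
clock: 2.9
ee_pos: [0.4399, -0.0439, 0.1474]
eef_rot: [-0.025, 0.709, 0.026, 0.704]
ft_force: [-0.7, 0.2, -1.5]
grip_width: 0.0425
```

>>> {"method": "apply_moves", "body": {"travel": [[0, 0.2, 0], [0, 0.4, 0], [0.2, 0.4, 0], [0.4, 0.4, 0], [0.4, 0.4, 0]], "roll": [0, 0, 0, 0, 0], "fingers": [0, 0, 0, 0, 0]}}

```text
clock: 3.4
ee_pos: [0.4385, -0.0067, 0.1098]
eef_rot: [-0.024, 0.708, 0.024, 0.705]
ft_force: [-1.2, -0.1, -0.2]
grip_width: 0.0427
```

```bash
python3 - <<'E'
from h import *
rep(); print(go(-.0735,.1905,.031), st()['qpos'].round(3))
s=snap('side','s1.png')
im=s['frame'][150:300,180:420,::-1]; cv2.imwrite('pics/s1c.png',cv2.resize(im,None,fx=3,fy=3,interpolation=cv2.INTER_CUBIC))
E
```

```text
t 3.4 tcp [ 0.4385 -0.0067  0.1098] stand [-0.0745  0.1879] jawyaw 3.94 xax [-0.004 -0.    -1.   ] F [-1.2 -0.1 -0.2] w 0.0427
[0.788 0.026 0.013] [-1.63e-01  5.20e-02 -5.70e-01  9.52e-01 -1.00e-03  1.34e+00]
```

View pics/s1c.png

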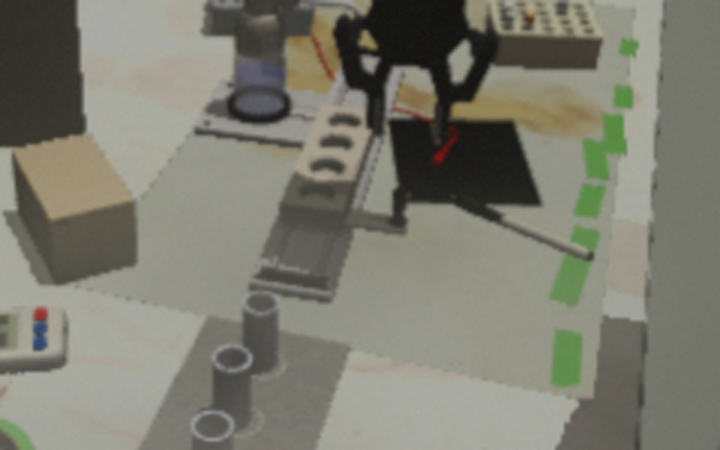

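The picture shows the open jaws straddling the line above the black knob, whose post is at (400,205) in the crop. I'll descend, grip it and pull.

>>> {"method": "apply_moves", "body": {"travel": [[0.2, 0.02, 0.01], [0.4, 0.02, 0.01], [0.6, 0.02, 0.01], [0.78, 0.02, 0.01], [0.78, 0.02, 0.01], [0.78, 0.02, 0.01], [0.78, 0.02, 0.01], [0.78, 0.02, 0.01], [0.78, 0.02, 0.01], [0.78, 0.02, 0.01]], "roll": [0, 0, 0, 0, 0, 0, 0, 0, 0, 0], "fingers": [0, 0, 0, 0, 0, 1, 1, 1, 1, 1]}}

```text
clock: 4.45
ee_pos: [0.439, -0.0044, 0.0345]
eef_rot: [-0.025, 0.708, 0.024, 0.706]
ft_force: [-5.5, -2.2, 5.6]
grip_width: 0.013
```

>>> {"method": "apply_moves", "body": {"travel": [[0, 0.1, 0], [0, 0.2, 0], [0, 0.3, 0], [0, 0.4, 0], [0, 0.5, 0], [0, 0.6, 0], [0, 0.7, 0], [0, 0.74, 0], [0, 0.74, 0], [0, 0.74, 0]], "roll": [0, 0, 0, 0, 0, 0, 0, 0, 0, 0], "fingers": [1, 1, 1, 1, 1, 1, 1, 1, 1, 1]}}

```text
clock: 5.45
ee_pos: [0.4345, 0.0659, 0.0346]
eef_rot: [-0.028, 0.707, 0.02, 0.706]
ft_force: [-4.2, -13.2, 5.0]
grip_width: 0.0127
```

```bash
python3 - <<'E'
from h import *
rep()
E
```

```text
t 5.45 tcp [0.4345 0.0659 0.0346] stand [-0.0734  0.2606] jawyaw 3.95 xax [-0.001 -0.012 -1.   ] F [ -4.2 -13.2   5. ] w 0.0127
```

>>> {"method": "apply_moves", "body": {"travel": [[0, 0, 0], [0, 0, 0], [0, 0, 0], [-0.3, 0, 0], [-0.6, 0, 0], [-1, 0, 0], [-1, 0.3, -0.3], [-1, 0.6, -0.6], [-1, 1, -1], [-1, 1, -1]], "roll": [0, 0, 0, 0, 0, 0, 0, 0, 0, 0], "fingers": [0, 0, 0, 0, 0, 0, 0, 0, 0, 0]}}

```text
clock: 6.45
ee_pos: [0.3238, 0.1645, 0.133]
eef_rot: [-0.026, 0.708, 0.027, 0.705]
ft_force: [1.3, -0.4, 0.2]
grip_width: 0.0426
```

```bash
cat >> h.py <<'E'
def rings(W,lo,hi,roi,minn=10):
    # centres of things whose rim lies within lo..hi: minimal enclosing circle in world xy
    z=W[...,2]; m=(z>lo)&(z<hi)&roi
    n,l,sa,c=cv2.connectedComponentsWithStats(m.astype(np.uint8),connectivity=8); out=[]
    for i in range(1,n):
        if sa[i,4]>=minn:
            (x,y),r=cv2.minEnclosingCircle((W[l==i][:,:2]*1000).astype(np.float32)); out.append([x/1000,y/1000,r/1000,sa[i,4]])
    return np.array(out).round(4)
def look(save=None):
    s=snap('top',save); W=cloud(s); ok=np.zeros(W.shape[:2],bool); ok[195:275,130:430]=1
    return s,W,ok
def holes(W,ok):
    z=W[...,2]; m=ok&(z>.035)&(z<.046); m[:,370:]=0
    n,l,sa,c=cv2.connectedComponentsWithStats(m.astype(np.uint8)); i=1+np.argmax(sa[1:,4])
    hull=cv2.fillPoly(np.zeros(z.shape,np.uint8),[cv2.convexHull(np.argwhere(l==i)[:,::-1].astype(np.int32))],1)
    n,l,sa,c=cv2.connectedComponentsWithStats(((hull>0)&(z<.034)).astype(np.uint8)); o=[]
    for j in range(1,n):
        if sa[j,4]>40: o.append((W[l==j][:,:2].min(0)+W[l==j][:,:2].max(0))/2)
    return np.array(o)
E
python3 - <<'E'
from h import *
rep(); s,W,ok=look('top2.png')
h=holes(W,ok); print('holes',h.round(4).tolist(),[sf(p).round(4).tolist() for p in h])
b=ok.copy();b[:,250:]=0
v=rings(W,.05,.075,b);print(v)
for p in v: print(sf(p).round(4))
E
```

```text
t 6.45 tcp [0.3238 0.1645 0.133 ] stand [-0.1767  0.3669] jawyaw 4.34 xax [-0.003  0.001 -1.   ] F [ 1.3 -0.4  0.2] w 0.0426
holes [[0.5193, -0.0728], [0.5147, 0.0184], [0.5157, -0.0266], [0.5098, 0.062]] [[0.0014, 0.1162], [0.0033, 0.2076], [0.0011, 0.1626], [0.0016, 0.2513]]
[[5.061e-01 1.917e-01 1.390e-02 3.100e+01]
 [5.056e-01 2.584e-01 1.400e-02 3.400e+01]
 [4.969e-01 3.255e-01 1.410e-02 4.200e+01]
 [4.955e-01 3.883e-01 1.490e-02 4.000e+01]]
[0.0071 0.381 ]
[0.0114 0.4476]
[0.0075 0.5151]
[0.0106 0.5779]
```

View pics/top2.png

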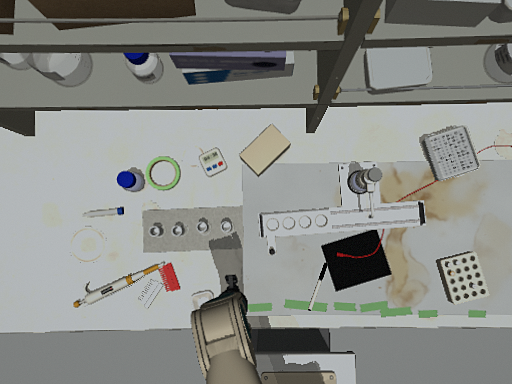

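>>> {"method": "apply_moves", "body": {"travel": [[0, 0.05, 0.3], [0, 0.1, 0.6], [0, 0.14, 0.95], [0, 0.14, 0.95]], "roll": [0, 0, 0, 0], "fingers": [-0.3, -0.3, -0.3, -0.3]}}

```text
clock: 6.9
ee_pos: [0.4289, 0.1841, 0.1345]
eef_rot: [-0.024, 0.704, 0.025, 0.709]
ft_force: [-0.8, -0.9, 0.4]
grip_width: 0.0554
```

>>> {"method": "apply_moves", "body": {"travel": [[0, 0, 0.3], [0, 0, 0.6], [0, 0, 0.88], [0.1, 0, 0.88], [0.3, 0, 0.88], [0.3, 0, 0.88]], "roll": [0, 0, 0, 0, 0, 0], "fingers": [-0.3, -0.3, -0.3, -0.3, -0.3, -0.3]}}

```text
clock: 7.5
ee_pos: [0.5073, 0.1883, 0.1005]
eef_rot: [-0.025, 0.709, 0.024, 0.704]
ft_force: [-1.1, -0.6, -0.3]
grip_width: 0.0554
```

```bash
python3 - <<'E'
from h import *
rep(); print(go(.0075,.381,.023))
E
```

```text
t 7.5 tcp [0.5073 0.1883 0.1005] stand [0.008  0.3776] jawyaw 4.0 xax [-0.006 -0.002 -1.   ] F [-1.1 -0.6 -0.3] w 0.0554
[ 0.775  0.035 -0.   ]
```

>>> {"method": "apply_moves", "body": {"travel": [[0.2, 0.035, 0], [0.4, 0.035, 0], [0.6, 0.035, 0], [0.77, 0.035, 0], [0.77, 0.035, 0], [0.77, 0.035, 0], [0.77, 0.035, 0], [0.77, 0.035, 0], [0.77, 0.035, 0], [0.77, 0.035, 0]], "roll": [0, 0, 0, 0, 0, 0, 0, 0, 0, 0], "fingers": [-0.3, -0.3, -0.3, -0.3, -0.3, 0.6, 0.6, 0.6, 0.6, 0.6]}}

```text
clock: 8.5
ee_pos: [0.5107, 0.1933, 0.0276]
eef_rot: [-0.025, 0.706, 0.025, 0.707]
ft_force: [-1.5, -1.1, 6.5]
grip_width: 0.0261
```

```bash
python3 - <<'E'
from h import *
rep()
E
```

```text
t 8.5 tcp [0.5107 0.1933 0.0276] stand [0.0118 0.3823] jawyaw 4.05 xax [ 0.002  0.    -1.   ] F [-1.5 -1.1  6.5] w 0.0261
```

>>> {"method": "apply_moves", "body": {"travel": [[-0.2, 0, 0], [-0.4, 0, 0], [-0.6, 0, 0], [-0.6, -0.15, 0], [-0.6, -0.4, -0.05], [-0.6, -0.7, -0.1], [-0.6, -1, -0.1]], "roll": [0, 0, 0, 0, 0, 0, 0], "fingers": [0.6, 0.6, 0.6, 0.6, 0.6, 0.6, 0.6]}}

```text
clock: 9.2
ee_pos: [0.505, 0.091, 0.0851]
eef_rot: [-0.025, 0.707, 0.025, 0.706]
ft_force: [0.7, 0.1, 0.3]
grip_width: 0.026
```

>>> {"method": "apply_moves", "body": {"travel": [[0, -0.3, 0], [0, -0.6, 0], [0, -0.9, 0], [0, -1, 0]], "roll": [0, 0, 0, 0], "fingers": [0.6, 0.6, 0.6, 0.6]}}

```text
clock: 9.6
ee_pos: [0.5132, -0.01, 0.0854]
eef_rot: [-0.024, 0.707, 0.024, 0.706]
ft_force: [0.0, 0.1, -0.6]
grip_width: 0.0264
```

>>> {"method": "apply_moves", "body": {"travel": [[0, -0.3, 0], [0, -0.5, 0], [0, -0.64, 0], [0, -0.64, 0], [0, -0.64, 0]], "roll": [0, 0, 0, 0, 0], "fingers": [0.6, 0.6, 0.6, 0.6, 0.6]}}

```text
clock: 10.1
ee_pos: [0.5178, -0.0705, 0.0859]
eef_rot: [-0.025, 0.707, 0.025, 0.706]
ft_force: [0.2, -0.3, -1.0]
grip_width: 0.0262
```

```bash
python3 - <<'E'
from h import *
rep(); print(go(.0015,.118,.050))
s=snap('side'); im=s['frame'][120:270,200:400,::-1]; cv2.imwrite('pics/s3.png',cv2.resize(im,None,fx=3,fy=3,interpolation=cv2.INTER_CUBIC))
E
```

```text
t 10.1 tcp [ 0.5178 -0.0705  0.0859] stand [1.000e-04 1.187e-01] jawyaw 4.04 xax [-0.001  0.001 -1.   ] F [ 0.2 -0.3 -1. ] w 0.0262
[ 0.359 -0.007  0.015]
```

View pics/s3.png

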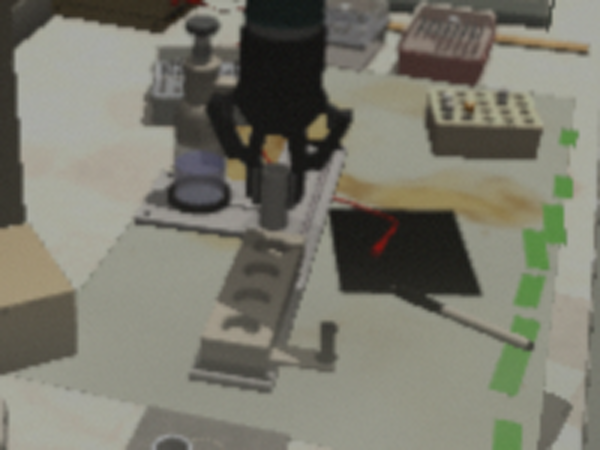

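The vial is held upright over place 1, at (272,205) in the crop. I'll lower it.

>>> {"method": "apply_moves", "body": {"travel": [[0.1, -0.01, 0.015], [0.2, -0.01, 0.015], [0.27, -0.01, 0.015], [0.32, -0.01, 0.015], [0.35, -0.01, 0.015], [0.37, -0.01, 0.015], [0.37, -0.01, 0.015], [0.37, -0.01, 0.015]], "roll": [0, 0, 0, 0, 0, 0, 0, 0], "fingers": [0.6, 0.6, 0.6, 0.6, 0.6, 0.6, 0.6, 0.6]}}

```text
clock: 10.95
ee_pos: [0.5194, -0.0717, 0.0501]
eef_rot: [-0.025, 0.707, 0.025, 0.706]
ft_force: [-3.2, 1.2, 6.5]
grip_width: 0.0262
```

```bash
python3 - <<'E'
from h import *
rep()
E
```

```text
t 10.95 tcp [ 0.5194 -0.0717  0.0501] stand [0.0015 0.1174] jawyaw 4.05 xax [-0.001  0.    -1.   ] F [-3.2  1.2  6.5] w 0.0262
```

>>> {"method": "apply_moves", "body": {"travel": [[0, 0, 0], [0, 0, 0], [0, 0, 0], [0, 0, 0], [-0.2, 0, 0], [-0.4, 0, 0], [-0.7, 0, 0], [-0.8, 0.25, 0], [-0.8, 0.6, 0], [-0.8, 0.95, 0]], "roll": [0, 0, 0, 0, 0, 0, 0, 0, 0, 0], "fingers": [0, 0, 0, 0, 0, 0, 0, 0, 0, 0]}}

```text
clock: 11.95
ee_pos: [0.5138, 0.0235, 0.1301]
eef_rot: [-0.024, 0.706, 0.024, 0.707]
ft_force: [0.5, 0.1, 0.1]
grip_width: 0.043
```

>>> {"method": "apply_moves", "body": {"travel": [[0, 0.3, 0], [0, 0.6, 0], [0, 0.9, 0], [0, 1, 0]], "roll": [0, 0, 0, 0], "fingers": [-0.3, -0.3, -0.3, -0.3]}}

```text
clock: 12.35
ee_pos: [0.5057, 0.1248, 0.1292]
eef_rot: [-0.026, 0.707, 0.026, 0.707]
ft_force: [0.0, -0.9, -0.9]
grip_width: 0.0556
```

```bash
python3 - <<'E'
from h import *
rep(); s,W,ok=look()
p=ok.copy();p[:,:250]=0;p[235:]=0;v=rings(W,.06,.1,p,8);print([(sf(q).round(4),q[2:]) for q in v])
p=ok.copy();p[:,250:]=0;v=rings(W,.05,.075,p);print([(sf(q).round(4),q[2:]) for q in v])
print(go(.011,.448,.1))
im=s['frame'][190:260,130:350,::-1]; cv2.imwrite('pics/t4.png',cv2.resize(im,None,fx=3.5,fy=3.5,interpolation=cv2.INTER_CUBIC))
E
```

```text
t 12.35 tcp [0.5057 0.1248 0.1292] stand [0.0019 0.3143] jawyaw 4.21 xax [-0.     0.001 -1.   ] F [ 0.  -0.9 -0.9] w 0.0556
[(array([0.0017, 0.1166]), array([1.4e-02, 4.7e+01]))]
[(array([0.0115, 0.4471]), array([1.37e-02, 3.20e+01])), (array([0.0075, 0.5145]), array([1.39e-02, 4.40e+01])), (array([0.0107, 0.5779]), array([1.51e-02, 4.10e+01]))]
[0.293 1.335 0.093]
```

View pics/t4.png

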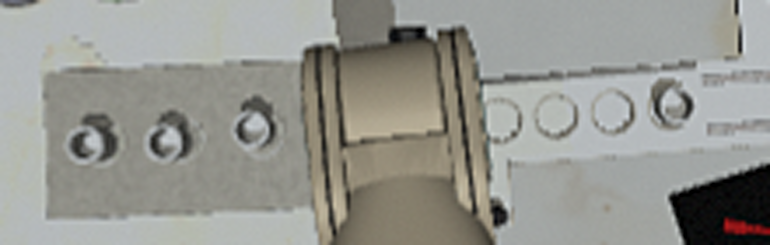

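Vial 1 stands in place 1, at (672,103) in the crop, and vials 2–4 are untouched. Vial 2 is next.

>>> {"method": "apply_moves", "body": {"travel": [[0, 0.25, 0.05], [0, 0.5, 0.1], [0, 0.75, 0.1], [0, 0.95, 0.1]], "roll": [0, 0, 0, 0], "fingers": [-0.3, -0.3, -0.3, -0.3]}}

```text
clock: 12.8
ee_pos: [0.5099, 0.2181, 0.1292]
eef_rot: [-0.025, 0.707, 0.025, 0.707]
ft_force: [-0.3, -0.0, 0.3]
grip_width: 0.0556
```

>>> {"method": "apply_moves", "body": {"travel": [[0, 0.2, 0], [0, 0.37, 0], [0.1, 0.37, 0], [0.25, 0.37, 0], [0.25, 0.37, 0], [0.25, 0.37, 0]], "roll": [0, 0, 0, 0, 0, 0], "fingers": [-0.3, -0.3, -0.3, -0.3, -0.3, -0.3]}}

```text
clock: 13.4
ee_pos: [0.5063, 0.254, 0.1036]
eef_rot: [-0.025, 0.707, 0.024, 0.706]
ft_force: [0.3, 0.7, 0.1]
grip_width: 0.0554
```

```bash
python3 - <<'E'
from h import *
rep(); print(go(.012,.4472,.024))
E
```

```text
t 13.4 tcp [0.5063 0.254  0.1036] stand [0.0117 0.4432] jawyaw 4.0 xax [-0.002 -0.001 -1.   ] F [0.3 0.7 0.1] w 0.0554
[0.796 0.041 0.004]
```

>>> {"method": "apply_moves", "body": {"travel": [[0.2, 0.04, 0], [0.4, 0.04, 0], [0.6, 0.04, 0], [0.79, 0.04, 0], [0.79, 0.04, 0], [0.79, 0.04, 0], [0.79, 0.04, 0], [0.79, 0.04, 0], [0.79, 0.04, 0], [0.79, 0.04, 0]], "roll": [0, 0, 0, 0, 0, 0, 0, 0, 0, 0], "fingers": [-0.3, -0.3, -0.3, -0.3, -0.3, 0.6, 0.6, 0.6, 0.6, 0.6]}}

```text
clock: 14.4
ee_pos: [0.5079, 0.2594, 0.0268]
eef_rot: [-0.025, 0.706, 0.025, 0.708]
ft_force: [-0.3, -1.6, 6.1]
grip_width: 0.0263
```

>>> {"method": "apply_moves", "body": {"travel": [[-0.2, 0, 0], [-0.4, 0, 0], [-0.6, 0, 0], [-0.6, -0.15, 0], [-0.6, -0.4, -0.05], [-0.6, -0.7, -0.1], [-0.6, -1, -0.1]], "roll": [0, 0, 0, 0, 0, 0, 0], "fingers": [0.6, 0.6, 0.6, 0.6, 0.6, 0.6, 0.6]}}

```text
clock: 15.1
ee_pos: [0.5016, 0.1567, 0.0839]
eef_rot: [-0.026, 0.708, 0.025, 0.706]
ft_force: [0.1, 0.2, -0.3]
grip_width: 0.0261
```

>>> {"method": "apply_moves", "body": {"travel": [[0, -0.3, 0], [0, -0.6, 0], [0, -0.9, 0], [0, -1, 0]], "roll": [0, 0, 0, 0], "fingers": [0.6, 0.6, 0.6, 0.6]}}

```text
clock: 15.5
ee_pos: [0.5095, 0.0559, 0.0841]
eef_rot: [-0.024, 0.707, 0.024, 0.706]
ft_force: [-0.5, 0.5, 0.0]
grip_width: 0.0263
```

>>> {"method": "apply_moves", "body": {"travel": [[0, -0.3, 0], [0, -0.6, 0], [0, -0.85, 0], [0, -0.85, 0], [0, -0.85, 0]], "roll": [0, 0, 0, 0, 0], "fingers": [0.6, 0.6, 0.6, 0.6, 0.6]}}

```text
clock: 16.0
ee_pos: [0.5159, -0.026, 0.0846]
eef_rot: [-0.024, 0.707, 0.025, 0.706]
ft_force: [-0.0, 0.0, -0.8]
grip_width: 0.0258
```

```bash
cat >> h.py <<'E'
def vbot():
    # lowest vial-coloured point under the gripper seen from the side camera: height profile of points near the TCP axis
    s=snap('side'); W=cloud(s); t=st()['ee_pos']
    d=np.hypot(W[...,0]-t[0],W[...,1]-t[1]); m=(d<.017)&(W[...,2]>.03)&(W[...,2]<t[2]+.05)
    P=W[m]; print('below-tool pts',m.sum(),'zmin/5%/max',np.percentile(P[:,2],[0,5,50,100]).round(4) if len(P) else None)
E
python3 - <<'E'
from h import *
rep(); print(go(.0015,.162,.050)); vbot()
E
```

```text
t 16.0 tcp [ 0.5159 -0.026   0.0846] stand [0.0013 0.1632] jawyaw 3.99 xax [-0.001  0.001 -1.   ] F [-0.   0.  -0.8] w 0.0258
[ 0.346 -0.012  0.003]
below-tool pts 275 zmin/5%/max [0.0301 0.0373 0.0971 0.1335]
```

>>> {"method": "apply_moves", "body": {"travel": [[0.1, 0, 0], [0.2, 0, 0], [0.27, 0, 0], [0.32, 0, 0], [0.35, 0, 0], [0.365, 0, 0], [0.365, 0, 0], [0.365, 0, 0]], "roll": [0, 0, 0, 0, 0, 0, 0, 0], "fingers": [0.6, 0.6, 0.6, 0.6, 0.6, 0.6, 0.6, 0.6]}}

```text
clock: 16.85
ee_pos: [0.516, -0.0257, 0.0493]
eef_rot: [-0.025, 0.707, 0.025, 0.706]
ft_force: [-2.5, -0.4, 5.0]
grip_width: 0.0264
```

```bash
python3 - <<'E'
from h import *
rep()
E
```

```text
t 16.85 tcp [ 0.516  -0.0257  0.0493] stand [0.0015 0.1635] jawyaw 4.06 xax [-0.001  0.001 -1.   ] F [-2.5 -0.4  5. ] w 0.0264
```

>>> {"method": "apply_moves", "body": {"travel": [[0, 0, 0], [0, 0, 0], [0, 0, 0], [0, 0, 0], [-0.2, 0, 0], [-0.4, 0, 0], [-0.7, 0, 0], [-0.8, 0.25, 0], [-0.8, 0.6, 0], [-0.8, 0.95, 0]], "roll": [0, 0, 0, 0, 0, 0, 0, 0, 0, 0], "fingers": [0, 0, 0, 0, 0, 0, 0, 0, 0, 0]}}

```text
clock: 17.85
ee_pos: [0.5106, 0.0694, 0.1297]
eef_rot: [-0.024, 0.706, 0.024, 0.707]
ft_force: [0.8, 0.3, -0.8]
grip_width: 0.0427
```

>>> {"method": "apply_moves", "body": {"travel": [[0, 0.3, 0], [0, 0.6, 0], [0, 0.9, 0.05], [0, 1, 0.05]], "roll": [0, 0, 0, 0], "fingers": [-0.3, -0.3, -0.3, -0.3]}}

```text
clock: 18.25
ee_pos: [0.5082, 0.1711, 0.1289]
eef_rot: [-0.026, 0.706, 0.026, 0.707]
ft_force: [0.4, -0.1, 0.4]
grip_width: 0.0555
```

```bash
cat >> h.py <<'E'
def vials():
    s,W,ok=look()
    p=ok.copy();p[:,:250]=0;p[235:]=0;v=rings(W,.06,.1,p,8);print('slide',[(sf(q).round(4).tolist(),q[2:].tolist()) for q in v])
    p=ok.copy();p[:,250:]=0;v=rings(W,.05,.075,p);print('board',[(sf(q).round(4).tolist(),q[2:].tolist()) for q in v])
    return s,W
E
python3 - <<'E'
from h import *
rep(); vials(); print(go(.008,.5148,.1))
E
```

```text
t 18.25 tcp [0.5082 0.1711 0.1289] stand [0.0077 0.3603] jawyaw 4.2 xax [ 0.001  0.001 -1.   ] F [ 0.4 -0.1  0.4] w 0.0555
slide [([0.0018, 0.1169], [0.0138, 47.0]), ([0.0021, 0.1631], [0.0141, 43.0])]
board [([0.0075, 0.5146], [0.0139, 40.0]), ([0.0108, 0.5785], [0.0151, 44.0])]
[0.29  1.543 0.009]
```

>>> {"method": "apply_moves", "body": {"travel": [[0, 0.25, 0], [0, 0.5, 0], [0, 0.75, 0], [0, 0.95, 0]], "roll": [0, 0, 0, 0], "fingers": [-0.3, -0.3, -0.3, -0.3]}}

```text
clock: 18.7
ee_pos: [0.5011, 0.2636, 0.1287]
eef_rot: [-0.025, 0.707, 0.025, 0.707]
ft_force: [0.5, 0.2, 0.3]
grip_width: 0.0558
```

>>> {"method": "apply_moves", "body": {"travel": [[0, 0.3, 0], [0, 0.59, 0], [0.1, 0.59, 0], [0.25, 0.59, 0], [0.25, 0.59, 0], [0.25, 0.59, 0]], "roll": [0, 0, 0, 0, 0, 0], "fingers": [-0.3, -0.3, -0.3, -0.3, -0.3, -0.3]}}

```text
clock: 19.3
ee_pos: [0.4961, 0.3207, 0.1025]
eef_rot: [-0.025, 0.708, 0.024, 0.706]
ft_force: [-0.8, 0.4, -1.2]
grip_width: 0.0559
```

```bash
python3 - <<'E'
from h import *
rep(); print(go(.0085,.515,.024))
E
```

```text
t 19.3 tcp [0.4961 0.3207 0.1025] stand [0.0064 0.5104] jawyaw 3.96 xax [-0.003 -0.002 -1.   ] F [-0.8  0.4 -1.2] w 0.0559
[0.785 0.048 0.023]
```

>>> {"method": "apply_moves", "body": {"travel": [[0.2, 0.04, 0.02], [0.4, 0.04, 0.02], [0.6, 0.04, 0.02], [0.78, 0.04, 0.02], [0.78, 0.04, 0.02], [0.78, 0.04, 0.02], [0.78, 0.04, 0.02], [0.78, 0.04, 0.02], [0.78, 0.04, 0.02], [0.78, 0.04, 0.02]], "roll": [0, 0, 0, 0, 0, 0, 0, 0, 0, 0], "fingers": [-0.3, -0.3, -0.3, -0.3, -0.3, 0.6, 0.6, 0.6, 0.6, 0.6]}}

```text
clock: 20.3
ee_pos: [0.4998, 0.327, 0.0272]
eef_rot: [-0.025, 0.706, 0.025, 0.708]
ft_force: [-0.9, -1.7, 5.2]
grip_width: 0.0261
```

>>> {"method": "apply_moves", "body": {"travel": [[-0.2, 0, 0], [-0.4, 0, 0], [-0.6, 0, 0], [-0.6, -0.15, 0], [-0.6, -0.4, -0.05], [-0.6, -0.7, -0.07], [-0.6, -1, -0.07]], "roll": [0, 0, 0, 0, 0, 0, 0], "fingers": [0.6, 0.6, 0.6, 0.6, 0.6, 0.6, 0.6]}}

```text
clock: 21.0
ee_pos: [0.4972, 0.2244, 0.0844]
eef_rot: [-0.026, 0.707, 0.025, 0.706]
ft_force: [0.4, -0.3, -1.1]
grip_width: 0.0265
```

>>> {"method": "apply_moves", "body": {"travel": [[0, -0.3, 0], [0, -0.6, 0], [0, -0.9, 0], [0, -1, 0]], "roll": [0, 0, 0, 0], "fingers": [0.6, 0.6, 0.6, 0.6]}}

```text
clock: 21.4
ee_pos: [0.5045, 0.1236, 0.0845]
eef_rot: [-0.024, 0.708, 0.024, 0.706]
ft_force: [0.5, -0.0, 0.7]
grip_width: 0.0262
```

>>> {"method": "apply_moves", "body": {"travel": [[0, -0.3, 0], [0, -0.6, 0], [0, -0.9, 0], [0, -1, 0], [0, -1, 0], [0, -1, 0]], "roll": [0, 0, 0, 0, 0, 0], "fingers": [0.6, 0.6, 0.6, 0.6, 0.6, 0.6]}}

```text
clock: 22.0
ee_pos: [0.5124, 0.0276, 0.0854]
eef_rot: [-0.025, 0.707, 0.025, 0.706]
ft_force: [-1.9, 0.3, -0.9]
grip_width: 0.0263
```

```bash
python3 - <<'E'
from h import *
rep(); print(go(.0015,.208,.050)); vbot()
E
```

```text
t 22.0 tcp [0.5124 0.0276 0.0854] stand [0.0017 0.2168] jawyaw 4.06 xax [-0.001  0.001 -1.   ] F [-1.9  0.3 -0.9] w 0.0263
[ 0.354 -0.089 -0.001]
below-tool pts 277 zmin/5%/max [0.0384 0.0407 0.0988 0.1318]
```

>>> {"method": "apply_moves", "body": {"travel": [[0, -0.085, 0], [0, -0.085, 0], [0.1, -0.085, 0], [0.2, -0.085, 0], [0.27, -0.085, 0], [0.32, -0.085, 0], [0.35, -0.085, 0], [0.37, -0.085, 0], [0.37, -0.085, 0], [0.37, -0.085, 0]], "roll": [0, 0, 0, 0, 0, 0, 0, 0, 0, 0], "fingers": [0.6, 0.6, 0.6, 0.6, 0.6, 0.6, 0.6, 0.6, 0.6, 0.6]}}

```text
clock: 23.05
ee_pos: [0.5129, 0.0185, 0.0497]
eef_rot: [-0.025, 0.707, 0.025, 0.706]
ft_force: [-4.1, 0.4, 6.6]
grip_width: 0.0263
```

```bash
python3 - <<'E'
from h import *
rep()
E
```

```text
t 23.05 tcp [0.5129 0.0185 0.0497] stand [0.0015 0.2078] jawyaw 4.05 xax [-0.001  0.    -1.   ] F [-4.1  0.4  6.6] w 0.0263
```

Seated on the floor at 26.5 mm. I'll release and go to vial 4.

>>> {"method": "apply_moves", "body": {"travel": [[0, 0, 0], [0, 0, 0], [0, 0, 0], [0, 0, 0], [-0.2, 0, 0], [-0.4, 0, 0], [-0.7, 0, 0], [-0.8, 0.25, 0], [-0.8, 0.6, 0], [-0.8, 0.95, 0]], "roll": [0, 0, 0, 0, 0, 0, 0, 0, 0, 0], "fingers": [0, 0, 0, 0, 0, 0, 0, 0, 0, 0]}}

```text
clock: 24.05
ee_pos: [0.5074, 0.1139, 0.1296]
eef_rot: [-0.024, 0.706, 0.024, 0.707]
ft_force: [1.6, 0.5, 0.7]
grip_width: 0.0428
```

>>> {"method": "apply_moves", "body": {"travel": [[0, 0.3, 0], [0, 0.6, 0], [0, 0.9, 0.05], [0, 1, 0.08]], "roll": [0, 0, 0, 0], "fingers": [-0.3, -0.3, -0.3, -0.3]}}

```text
clock: 24.45
ee_pos: [0.5077, 0.2158, 0.1288]
eef_rot: [-0.026, 0.706, 0.026, 0.707]
ft_force: [-0.5, -0.2, 0.2]
grip_width: 0.0556
```

```bash
python3 - <<'E'
from h import *
rep(); vials(); print(go(.0115,.5782,.1))
E
```

```text
t 24.45 tcp [0.5077 0.2158 0.1288] stand [0.0104 0.4049] jawyaw 4.21 xax [ 0.     0.001 -1.   ] F [-0.5 -0.2  0.2] w 0.0556
slide [([0.0017, 0.117], [0.0139, 45.0]), ([0.0022, 0.2076], [0.0141, 33.0]), ([0.002, 0.163], [0.0142, 43.0])]
board [([0.0102, 0.5771], [0.0148, 43.0])]
[0.29  1.731 0.008]
```

>>> {"method": "apply_moves", "body": {"travel": [[0, 0.25, 0], [0, 0.5, 0], [0, 0.75, 0], [0, 0.95, 0]], "roll": [0, 0, 0, 0], "fingers": [-0.3, -0.3, -0.3, -0.3]}}

```text
clock: 24.9
ee_pos: [0.5011, 0.3082, 0.1287]
eef_rot: [-0.025, 0.707, 0.025, 0.707]
ft_force: [0.0, 0.0, 0.1]
grip_width: 0.0555
```

>>> {"method": "apply_moves", "body": {"travel": [[0, 0.3, 0], [0, 0.6, 0], [0.1, 0.78, 0], [0.25, 0.78, 0], [0.25, 0.78, 0], [0.25, 0.78, 0]], "roll": [0, 0, 0, 0, 0, 0], "fingers": [-0.3, -0.3, -0.3, -0.3, -0.3, -0.3]}}

```text
clock: 25.5
ee_pos: [0.4945, 0.384, 0.1022]
eef_rot: [-0.025, 0.708, 0.024, 0.706]
ft_force: [0.1, -0.7, 0.2]
grip_width: 0.0555
```

```bash
python3 - <<'E'
from h import *
rep(); print(go(.0115,.5782,.024))
E
```

```text
t 25.5 tcp [0.4945 0.384  0.1022] stand [0.0093 0.5737] jawyaw 3.98 xax [-0.003 -0.003 -1.   ] F [ 0.1 -0.7  0.2] w 0.0555
[0.782 0.047 0.024]
```

>>> {"method": "apply_moves", "body": {"travel": [[0.2, 0.035, 0.02], [0.4, 0.035, 0.02], [0.6, 0.035, 0.02], [0.78, 0.035, 0.02], [0.78, 0.035, 0.02], [0.78, 0.035, 0.02], [0.78, 0.035, 0.02], [0.78, 0.035, 0.02], [0.78, 0.035, 0.02], [0.78, 0.035, 0.02]], "roll": [0, 0, 0, 0, 0, 0, 0, 0, 0, 0], "fingers": [-0.3, -0.3, -0.3, -0.3, -0.3, 0.6, 0.6, 0.6, 0.6, 0.6]}}

```text
clock: 26.5
ee_pos: [0.4983, 0.3901, 0.0273]
eef_rot: [-0.025, 0.706, 0.025, 0.708]
ft_force: [-0.2, -0.6, 5.4]
grip_width: 0.026
```

>>> {"method": "apply_moves", "body": {"travel": [[-0.2, 0, 0], [-0.4, 0, 0], [-0.6, 0, 0], [-0.6, -0.15, 0], [-0.6, -0.4, -0.05], [-0.6, -0.7, -0.1], [-0.6, -1, -0.1]], "roll": [0, 0, 0, 0, 0, 0, 0], "fingers": [0.6, 0.6, 0.6, 0.6, 0.6, 0.6, 0.6]}}

```text
clock: 27.2
ee_pos: [0.4924, 0.287, 0.0843]
eef_rot: [-0.026, 0.708, 0.025, 0.706]
ft_force: [0.5, -0.1, -0.6]
grip_width: 0.0261
```

>>> {"method": "apply_moves", "body": {"travel": [[0, -0.3, 0], [0, -0.6, 0], [0, -0.9, 0], [0, -1, 0]], "roll": [0, 0, 0, 0], "fingers": [0.6, 0.6, 0.6, 0.6]}}

```text
clock: 27.6
ee_pos: [0.4999, 0.1863, 0.0845]
eef_rot: [-0.024, 0.708, 0.023, 0.706]
ft_force: [-0.4, 0.8, -0.3]
grip_width: 0.0264
```

>>> {"method": "apply_moves", "body": {"travel": [[0, -0.3, 0], [0, -0.6, 0], [0, -0.9, 0], [0, -1, 0], [0, -1.0, 0]], "roll": [0, 0, 0, 0, 0], "fingers": [0.6, 0.6, 0.6, 0.6, 0.6]}}

```text
clock: 28.1
ee_pos: [0.508, 0.0889, 0.0853]
eef_rot: [-0.024, 0.707, 0.024, 0.706]
ft_force: [-0.3, 0.2, 0.2]
grip_width: 0.0262
```

>>> {"method": "apply_moves", "body": {"travel": [[0, -0.15, 0], [0, -0.25, 0], [0, -0.25, 0], [0, -0.25, 0]], "roll": [0, 0, 0, 0], "fingers": [0.6, 0.6, 0.6, 0.6]}}

```text
clock: 28.5
ee_pos: [0.5102, 0.065, 0.0858]
eef_rot: [-0.025, 0.707, 0.025, 0.707]
ft_force: [0.4, -0.3, -0.5]
grip_width: 0.0265
```

```bash
python3 - <<'E'
from h import *
rep(); print(go(.0015,.253,.050)); vbot()
E
```

```text
t 28.5 tcp [0.5102 0.065  0.0858] stand [0.0022 0.2544] jawyaw 4.05 xax [-0.  0. -1.] F [ 0.4 -0.3 -0.5] w 0.0265
[ 0.358 -0.014 -0.007]
below-tool pts 298 zmin/5%/max [0.0313 0.0379 0.0998 0.134 ]
```

>>> {"method": "apply_moves", "body": {"travel": [[0, -0.014, 0], [0.1, -0.014, 0], [0.2, -0.014, 0], [0.27, -0.014, 0], [0.32, -0.014, 0], [0.35, -0.014, 0], [0.37, -0.014, 0], [0.37, -0.014, 0], [0.37, -0.014, 0]], "roll": [0, 0, 0, 0, 0, 0, 0, 0, 0], "fingers": [0.6, 0.6, 0.6, 0.6, 0.6, 0.6, 0.6, 0.6, 0.6]}}

```text
clock: 29.45
ee_pos: [0.5097, 0.0634, 0.0497]
eef_rot: [-0.025, 0.707, 0.025, 0.706]
ft_force: [-4.4, 0.6, 7.0]
grip_width: 0.0258
```

```bash
python3 - <<'E'
from h import *
rep()
E
```

```text
t 29.45 tcp [0.5097 0.0634 0.0497] stand [0.0015 0.2528] jawyaw 4.05 xax [-0.001 -0.    -1.   ] F [-4.4  0.6  7. ] w 0.0258
```

>>> {"method": "apply_moves", "body": {"travel": [[0, 0, 0], [0, 0, 0], [0, 0, 0], [0, 0, 0], [-0.2, 0, 0], [-0.5, 0, 0], [-0.8, 0, -0.2], [-0.8, 0.05, -0.5], [-0.8, 0.08, -0.8], [-0.8, 0.08, -1]], "roll": [0, 0, 0, 0, 0, 0, 0, 0, 0, 0], "fingers": [0, 0, 0, 0, 0, 0, 0, 0, 0, 0]}}

```text
clock: 30.45
ee_pos: [0.4078, 0.0645, 0.1287]
eef_rot: [-0.025, 0.707, 0.025, 0.706]
ft_force: [-0.2, 0.8, -0.0]
grip_width: 0.0428
```

>>> {"method": "apply_moves", "body": {"travel": [[0, 0, -0.3], [0, 0, -0.6], [0, 0, -0.6]], "roll": [0, 0, 0], "fingers": [0, 0, 0]}}

```text
clock: 30.75
ee_pos: [0.3453, 0.0601, 0.1276]
eef_rot: [-0.025, 0.708, 0.025, 0.705]
ft_force: [0.4, -0.4, -1.2]
grip_width: 0.0425
```

```bash
python3 - <<'E'
from h import *
rep(); s,W=vials(); z=W[...,2]
ok=np.zeros(z.shape,bool); ok[235:262,255:300]=1
print('knob',[(sf(q).round(4),q[2:]) for q in rings(W,.05,.07,ok,8)])
for nm,r in (('plunger',(160,190,360,390,.2,.23)),):
    m=np.zeros(z.shape,bool); m[r[0]:r[1],r[2]:r[3]]=1
    print(nm,[(sf(q).round(4),q[:3]) for q in rings(W,r[4],r[5],m,20)], np.nanmax(z[m]))
ok[:]=0; ok[205:222,355:380]=1; m=ok&(z>.085); print('nozzle/spout pts',m.sum()); print([(sf(p).round(4).tolist(),round(p[2],3)) for p in W[m]][-14:])
print(go(-.0735,.2605,.12))
im=s['frame'][150:280,230:430,::-1]; cv2.imwrite('pics/t5.png',cv2.resize(im,None,fx=4,fy=4,interpolation=cv2.INTER_CUBIC))
E
```

```text
t 30.75 tcp [0.3453 0.0601 0.1276] stand [-0.1627  0.2613] jawyaw 4.05 xax [-0.005  0.    -1.   ] F [ 0.4 -0.4 -1.2] w 0.0425
slide [([0.0019, 0.1166], [0.0139, 46.0]), ([0.0022, 0.2076], [0.014, 34.0]), ([0.0021, 0.1632], [0.0141, 41.0]), ([0.0024, 0.2507], [0.0139, 36.0])]
board []
knob [(array([-0.0729,  0.261 ]), array([7.2e-03, 2.4e+01]))]
plunger [(array([ 0.1004, -0.0009]), array([ 0.6265, -0.1826,  0.0171]))] 0.2174459559850075
nozzle/spout pts 44
[([0.0047, -0.0023], np.float64(0.144)), ([0.0032, 0.0019], np.float64(0.116)), ([0.0029, 0.0025], np.float64(0.13)), ([0.0026, 0.0015], np.float64(0.138)), ([0.0023, 0.0005], np.float64(0.145)), ([0.0021, -0.0028], np.float64(0.141)), ([0.0009, 0.0034], np.float64(0.11)), ([0.0006, 0.0023], np.float64(0.116)), ([0.0003, 0.0032], np.float64(0.133)), ([0.0001, 0.0006], np.float64(0.133)), ([-0.0002, 0.0], np.float64(0.141)), ([-0.0019, 0.0022], np.float64(0.115)), ([-0.0022, 0.0014], np.float64(0.123)), ([-0.0024, 0.0001], np.float64(0.129))]
[ 0.082 -0.005  0.863]
```

View pics/t5.png

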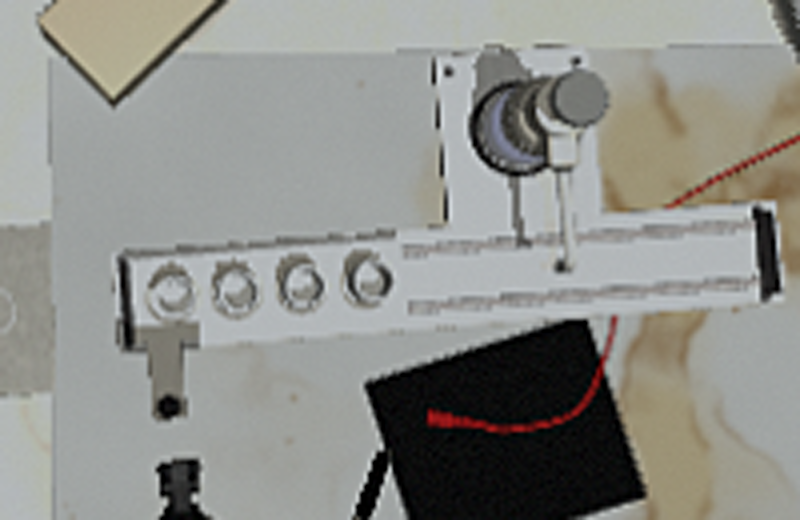

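Top view: vials 1–4 stand in places 1–4, at (370,282), (300,283), (236,287) and (170,290) in the crop. The board is empty and the slide sits against its left end. I'll grip the knob next.

>>> {"method": "apply_moves", "body": {"travel": [[0, 0, 0.3], [0, 0, 0.6], [0.2, 0, 0.86], [0.5, 0, 0.86], [0.8, 0, 0.86], [0.95, 0, 0.86], [0.95, 0, 0.86], [0.95, 0, 0.86], [0.95, 0, 0.86]], "roll": [0, 0, 0, 0, 0, 0, 0, 0, 0], "fingers": [0, 0, 0, 0, 0, 0, 0, 0, 0]}}

```text
clock: 31.7
ee_pos: [0.4378, 0.0662, 0.0349]
eef_rot: [-0.025, 0.706, 0.025, 0.708]
ft_force: [0.8, 0.3, 0.7]
grip_width: 0.0427
```

>>> {"method": "apply_moves", "body": {"travel": [[0, 0, 0], [0, 0, 0], [0, 0, 0], [0, 0, 0], [0, 0, 0], [0, 0, 0]], "roll": [0, 0, 0, 0, 0, 0], "fingers": [1, 1, 1, 1, 1, 1]}}

```text
clock: 32.3
ee_pos: [0.4344, 0.0661, 0.0345]
eef_rot: [-0.025, 0.708, 0.025, 0.706]
ft_force: [-5.2, 0.1, 6.8]
grip_width: 0.0133
```

```bash
python3 - <<'E'
from h import *
rep()
E
```

```text
t 32.3 tcp [0.4344 0.0661 0.0345] stand [-0.0734  0.2608] jawyaw 4.05 xax [-0.002 -0.    -1.   ] F [-5.2  0.1  6.8] w 0.0133
```

>>> {"method": "apply_moves", "body": {"travel": [[0, -0.05, 0], [0, -0.15, 0], [0, -0.27, 0], [0, -0.4, 0], [0, -0.53, 0], [0, -0.66, 0], [0, -0.78, 0], [0, -0.9, 0], [0, -0.97, 0], [0, -1, 0]], "roll": [0, 0, 0, 0, 0, 0, 0, 0, 0, 0], "fingers": [1, 1, 1, 1, 1, 1, 1, 1, 1, 1]}}

```text
clock: 33.3
ee_pos: [0.441, -0.0338, 0.0345]
eef_rot: [-0.025, 0.708, 0.025, 0.705]
ft_force: [-5.7, 1.6, 8.0]
grip_width: 0.0129
```

>>> {"method": "apply_moves", "body": {"travel": [[0, -0.1, 0], [0, -0.17, 0], [0, -0.2, 0], [0, -0.2, 0], [0, -0.2, 0]], "roll": [0, 0, 0, 0, 0], "fingers": [1, 1, 1, 1, 1]}}

```text
clock: 33.8
ee_pos: [0.4423, -0.0539, 0.0345]
eef_rot: [-0.025, 0.708, 0.024, 0.705]
ft_force: [-6.2, -1.5, 7.8]
grip_width: 0.0133
```

```bash
python3 - <<'E'
from h import *
rep(); s,W=vials()
E
```

```text
t 33.8 tcp [ 0.4423 -0.0539  0.0345] stand [-0.0741  0.1406] jawyaw 4.02 xax [-0.004 -0.001 -1.   ] F [-6.2 -1.5  7.8] w 0.0133
slide [([0.0015, -0.0022], [0.0142, 53.0]), ([0.0021, 0.0436], [0.0144, 59.0]), ([0.0019, 0.1312], [0.0142, 39.0]), ([0.0016, 0.0881], [0.014, 49.0])]
board []
```

>>> {"method": "apply_moves", "body": {"travel": [[0, 0, 0], [0, 0, 0], [0, 0, 0], [0, 0, 0], [-0.2, 0, 0], [-0.4, 0, 0], [-0.7, 0, 0], [-1, 0, 0]], "roll": [0, 0, 0, 0, 0, 0, 0, 0], "fingers": [0, 0, 0, 0, 0, 0, 0, 0]}}

```text
clock: 34.65
ee_pos: [0.4439, -0.0533, 0.1344]
eef_rot: [-0.025, 0.707, 0.025, 0.706]
ft_force: [1.0, -0.0, 0.2]
grip_width: 0.0424
```

>>> {"method": "apply_moves", "body": {"travel": [[-0.3, 0, 0], [-0.6, -0.2, 0], [-0.9, -0.4, 0], [-1, -0.7, 0]], "roll": [0, 0, 0, 0], "fingers": [1, 1, 1, 1]}}

```text
clock: 35.05
ee_pos: [0.4512, -0.1241, 0.2374]
eef_rot: [-0.026, 0.705, 0.025, 0.709]
ft_force: [0.4, 0.4, -0.1]
grip_width: -0.0001
```

>>> {"method": "apply_moves", "body": {"travel": [[0, -0.2, 0.3], [0, -0.4, 0.6], [0, -0.7, 0.9], [0, -0.7, 1]], "roll": [0, 0, 0, 0], "fingers": [1, 1, 1, 1]}}

```text
clock: 35.45
ee_pos: [0.5571, -0.1893, 0.2334]
eef_rot: [-0.025, 0.706, 0.023, 0.707]
ft_force: [0.3, 0.6, -0.0]
grip_width: -0.0002
```

```bash
python3 - <<'E'
from h import *
rep(); print(go(.1004,-.001,.216))
s=snap('side'); im=s['frame'][100:250,200:400,::-1]; cv2.imwrite('pics/s6.png',cv2.resize(im,None,fx=4,fy=4,interpolation=cv2.INTER_CUBIC))
E
```

```text
t 35.45 tcp [ 0.5571 -0.1893  0.2334] stand [ 0.0308 -0.0026] jawyaw 3.91 xax [ 0.002 -0.002 -1.   ] F [ 0.3  0.6 -0. ] w -0.0002
[0.175 0.019 0.696]
```

View pics/s6.png

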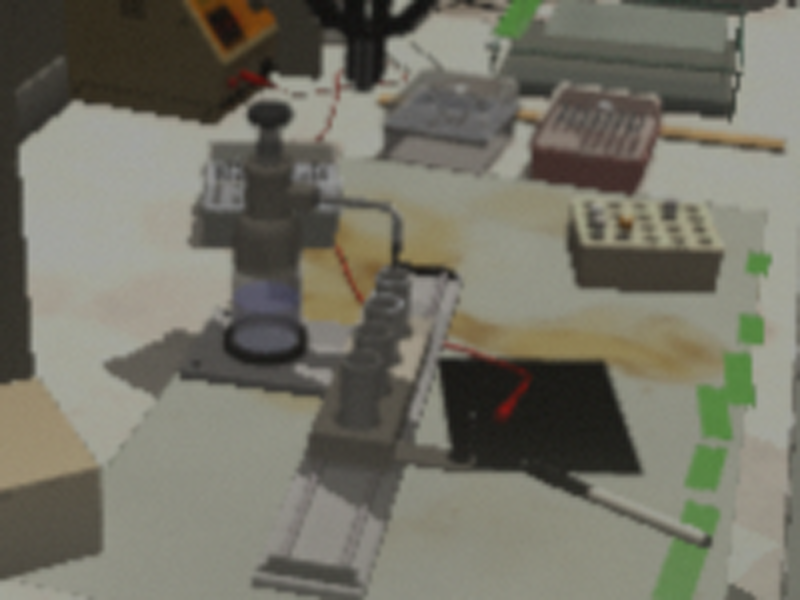

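Side view: the nozzle tip at (398,262) is above the mouth of vial 1 at (395,273), and the other three vials stand in a row behind it. I'll move over the plunger and press.

>>> {"method": "apply_moves", "body": {"travel": [[0, 0.02, 0.25], [0, 0.02, 0.5], [0, 0.02, 0.7], [0, 0.02, 0.7], [0.1, 0.02, 0.7], [0.15, 0.02, 0.7], [0.15, 0.02, 0.7]], "roll": [0, 0, 0, 0, 0, 0, 0], "fingers": [1, 1, 1, 1, 1, 1, 1]}}

```text
clock: 36.2
ee_pos: [0.6215, -0.1786, 0.2171]
eef_rot: [-0.024, 0.708, 0.025, 0.705]
ft_force: [0.3, 0.0, -0.2]
grip_width: 0.0001
```

```bash
python3 - <<'E'
from h import *
rep()
E
```

```text
t 36.2 tcp [ 0.6215 -0.1786  0.2171] stand [0.0958 0.0034] jawyaw 4.03 xax [-0.004  0.001 -1.   ] F [ 0.3  0.  -0.2] w 0.0001
```

>>> {"method": "apply_moves", "body": {"travel": [[0, -0.04, 0.05], [0.04, -0.04, 0.05], [0.08, -0.04, 0.05], [0.12, -0.04, 0.05], [0.16, -0.04, 0.05], [0.2, -0.04, 0.05], [0.23, -0.04, 0.05], [0.25, -0.04, 0.05], [0.25, -0.04, 0.05]], "roll": [0, 0, 0, 0, 0, 0, 0, 0, 0], "fingers": [1, 1, 1, 1, 1, 1, 1, 1, 1]}}

```text
clock: 37.1
ee_pos: [0.6297, -0.1834, 0.1964]
eef_rot: [-0.026, 0.706, 0.024, 0.708]
ft_force: [-2.6, 0.6, 11.2]
grip_width: 0.0
```

```bash
python3 - <<'E'
from h import *
rep()
E
```

```text
t 37.1 tcp [ 0.6297 -0.1834  0.1964] stand [ 0.1036 -0.002 ] jawyaw 4.04 xax [ 0.003 -0.002 -1.   ] F [-2.6  0.6 11.2] w 0.0
```

>>> {"method": "apply_moves", "body": {"travel": [[0.02, 0, -0.02], [0.04, 0, -0.02], [0.06, 0, -0.02], [0.06, 0, -0.02], [0.06, 0, -0.02], [0.06, 0, -0.02]], "roll": [0, 0, 0, 0, 0, 0], "fingers": [1, 1, 1, 1, 1, 1]}}

```text
clock: 37.7
ee_pos: [0.6298, -0.1836, 0.1947]
eef_rot: [-0.026, 0.704, 0.024, 0.71]
ft_force: [-2.9, 2.4, 23.4]
grip_width: 0.0004
```

```bash
python3 - <<'E'
from h import *
rep()
E
```

```text
t 37.7 tcp [ 0.6298 -0.1836  0.1947] stand [ 0.1037 -0.0021] jawyaw 4.07 xax [ 0.009 -0.003 -1.   ] F [-2.9  2.4 23.4] w 0.0004
```

Hard stop confirmed: z is 0.1947 and the force is 23 N. I'll hold, release and return above the knob.

>>> {"method": "apply_moves", "body": {"travel": [[0, 0, 0], [0, 0, 0], [0, 0, 0], [-0.1, 0, 0], [-0.2, 0, 0], [-0.3, 0, 0], [-0.4, 0, 0], [-0.5, 0, 0], [-0.5, 0, 0], [-0.5, 0, 0]], "roll": [0, 0, 0, 0, 0, 0, 0, 0, 0, 0], "fingers": [1, 1, 1, 1, 1, 1, 1, 1, 1, 1]}}

```text
clock: 38.7
ee_pos: [0.6269, -0.1829, 0.2375]
eef_rot: [-0.025, 0.707, 0.025, 0.706]
ft_force: [-0.2, 0.2, -0.1]
grip_width: 0.0004
```

>>> {"method": "apply_moves", "body": {"travel": [[0, 0.1, -0.3], [0, 0.3, -0.6], [0, 0.5, -0.9], [0, 0.7, -1]], "roll": [0, 0, 0, 0], "fingers": [1, 1, 1, 1]}}

```text
clock: 39.1
ee_pos: [0.5188, -0.1192, 0.2366]
eef_rot: [-0.024, 0.708, 0.025, 0.705]
ft_force: [0.5, 0.4, 0.0]
grip_width: -0.0001
```

>>> {"method": "apply_moves", "body": {"travel": [[0, 0.2, -0.3], [0, 0.5, -0.6], [0, 0.72, -0.78], [0.3, 0.72, -0.78], [0.6, 0.72, -0.78], [0.9, 0.72, -0.78], [1, 0.72, -0.78], [1, 0.72, -0.78]], "roll": [0, 0, 0, 0, 0, 0, 0, 0], "fingers": [0, 0, 0, 0, 0, 0, 0, 0]}}

```text
clock: 39.9
ee_pos: [0.4374, -0.0534, 0.136]
eef_rot: [-0.024, 0.708, 0.025, 0.705]
ft_force: [-0.9, 0.4, -0.6]
grip_width: 0.0426
```

```bash
cat >> h.py <<'E'
def knob():
    s=snap('top'); W=cloud(s); z=W[...,2]
    ok=np.zeros(z.shape,bool); ok[235:262,255:365]=1
    print('knob',[(sf(q).round(4),q[2:]) for q in rings(W,.05,.07,ok,8)])
    m=np.zeros(z.shape,bool); m[160:190,360:390]=1
    print('plunger z',np.nanmedian(z[m&(z>.185)&(z<.23)]).round(4),'xy',[sf(q).round(4) for q in rings(W,.185,.23,m,20)])
E
python3 - <<'E'
from h import *
rep(); vials(); knob(); print(go(-.074,.1406,.0335))
E
```

```text
t 39.9 tcp [ 0.4374 -0.0534  0.136 ] stand [-0.0789  0.1415] jawyaw 4.05 xax [-0.005  0.001 -1.   ] F [-0.9  0.4 -0.6] w 0.0426
slide [([0.0016, -0.0021], [0.014, 50.0]), ([0.0016, 0.0431], [0.0142, 60.0]), ([0.0033, 0.1354], [0.0121, 18.0]), ([0.0026, 0.1259], [0.0123, 22.0]), ([0.0019, 0.0882], [0.0141, 49.0])]
board []
knob []
plunger z 0.211 xy [array([ 0.1003, -0.001 ])]
[1.05e+00 1.00e-03 2.30e-02]
```

>>> {"method": "apply_moves", "body": {"travel": [[0.3, 0, 0.03], [0.6, 0, 0.03], [0.8, 0, 0.03], [1, 0, 0.03], [1, 0, 0.03], [1, 0, 0.03], [1, 0, 0.03], [1, 0, 0.03], [1, 0, 0.03], [1, 0, 0.03]], "roll": [0, 0, 0, 0, 0, 0, 0, 0, 0, 0], "fingers": [0, 0, 0, 0, 0, 1, 1, 1, 1, 1]}}

```text
clock: 41.0
ee_pos: [0.4423, -0.0542, 0.0395]
eef_rot: [-0.025, 0.707, 0.024, 0.707]
ft_force: [-3.4, -0.8, 5.2]
grip_width: 0.0132
```

```bash
python3 - <<'E'
from h import *
rep()
E
```

```text
t 41.0 tcp [ 0.4423 -0.0542  0.0395] stand [-0.0741  0.1403] jawyaw 4.05 xax [-0.    -0.001 -1.   ] F [-3.4 -0.8  5.2] w 0.0132
```

>>> {"method": "apply_moves", "body": {"travel": [[0, -0.05, 0], [0, -0.15, 0], [0, -0.27, 0], [0, -0.37, 0], [0, -0.43, 0], [0, -0.448, 0], [0, -0.448, 0], [0, -0.448, 0], [0, -0.448, 0]], "roll": [0, 0, 0, 0, 0, 0, 0, 0, 0], "fingers": [1, 1, 1, 1, 1, 1, 1, 1, 1]}}

```text
clock: 41.9
ee_pos: [0.4453, -0.0991, 0.0395]
eef_rot: [-0.026, 0.707, 0.024, 0.706]
ft_force: [-4.4, -1.0, 5.9]
grip_width: 0.0131
```

```bash
python3 - <<'E'
from h import *
rep(); vials()
E
```

```text
t 41.9 tcp [ 0.4453 -0.0991  0.0395] stand [-0.0743  0.0953] jawyaw 4.03 xax [-0.    -0.002 -1.   ] F [-4.4 -1.   5.9] w 0.0131
slide [([0.0016, -0.0012], [0.014, 52.0]), ([0.0004, -0.0477], [0.0156, 80.0]), ([0.0011, 0.0429], [0.0146, 57.0]), ([0.0009, 0.0862], [0.0141, 45.0])]
board []
```

>>> {"method": "apply_moves", "body": {"travel": [[0, 0, 0], [0, 0, 0], [0, 0, 0], [0, 0, 0], [-0.2, 0, 0], [-0.4, 0, 0], [-0.7, 0, 0], [-1, 0, 0]], "roll": [0, 0, 0, 0, 0, 0, 0, 0], "fingers": [0, 0, 0, 0, 0, 0, 0, 0]}}

```text
clock: 42.75
ee_pos: [0.4451, -0.0981, 0.1384]
eef_rot: [-0.025, 0.707, 0.025, 0.706]
ft_force: [0.2, -0.3, 0.4]
grip_width: 0.0427
```

>>> {"method": "apply_moves", "body": {"travel": [[-0.3, 0, 0], [-0.6, -0.2, 0], [-0.9, -0.4, 0], [-1, -0.5, 0]], "roll": [0, 0, 0, 0], "fingers": [1, 1, 1, 1]}}

```text
clock: 43.15
ee_pos: [0.4513, -0.1502, 0.2413]
eef_rot: [-0.026, 0.705, 0.024, 0.709]
ft_force: [0.5, -0.4, 0.0]
grip_width: -0.0003
```

>>> {"method": "apply_moves", "body": {"travel": [[0, -0.2, 0.3], [0, -0.4, 0.6], [0, -0.48, 0.9], [0, -0.48, 1]], "roll": [0, 0, 0, 0], "fingers": [1, 1, 1, 1]}}

```text
clock: 43.55
ee_pos: [0.5543, -0.1899, 0.2362]
eef_rot: [-0.025, 0.707, 0.025, 0.707]
ft_force: [-1.0, 0.1, 0.1]
grip_width: 0.0001
```

>>> {"method": "apply_moves", "body": {"travel": [[0, 0, 0.25], [0, 0, 0.5], [0, 0, 0.75], [0, 0, 0.75], [0.1, 0, 0.75], [0.2, 0, 0.75], [0.2, 0, 0.75], [0.2, 0, 0.75]], "roll": [0, 0, 0, 0, 0, 0, 0, 0], "fingers": [1, 1, 1, 1, 1, 1, 1, 1]}}

```text
clock: 44.35
ee_pos: [0.6257, -0.1835, 0.2169]
eef_rot: [-0.025, 0.707, 0.025, 0.706]
ft_force: [0.5, 0.1, -0.0]
grip_width: -0.0002
```

```bash
python3 - <<'E'
from h import *
rep(); print(go(.1003,-.001,.195)); vials()
E
```

```text
t 44.35 tcp [ 0.6257 -0.1835  0.2169] stand [ 0.0995 -0.0018] jawyaw 4.03 xax [-0.002  0.001 -1.   ] F [ 0.5  0.1 -0. ] w -0.0002
[0.219 0.008 0.008]
slide [([0.001, -0.0012], [0.0142, 53.0]), ([0.0014, 0.0434], [0.0141, 57.0]), ([0.0014, 0.0865], [0.0141, 52.0])]
board []
```

>>> {"method": "apply_moves", "body": {"travel": [[0.04, 0, 0.005], [0.08, 0, 0.005], [0.12, 0, 0.005], [0.16, 0, 0.005], [0.2, 0, 0.005], [0.24, 0, 0], [0.28, 0, 0], [0.31, 0, 0], [0.31, 0, 0], [0.31, 0, 0]], "roll": [0, 0, 0, 0, 0, 0, 0, 0, 0, 0], "fingers": [1, 1, 1, 1, 1, 1, 1, 1, 1, 1]}}

```text
clock: 45.4
ee_pos: [0.6286, -0.1843, 0.1946]
eef_rot: [-0.026, 0.704, 0.024, 0.709]
ft_force: [-9.7, 2.8, 27.7]
grip_width: -0.0
```

>>> {"method": "apply_moves", "body": {"travel": [[0, 0, 0], [0, 0, 0], [0, 0, 0], [-0.1, 0, 0], [-0.2, 0, 0], [-0.3, 0, 0], [-0.4, 0, 0], [-0.47, 0, 0], [-0.47, 0, 0], [-0.47, 0, 0]], "roll": [0, 0, 0, 0, 0, 0, 0, 0, 0, 0], "fingers": [1, 1, 1, 1, 1, 1, 1, 1, 1, 1]}}

```text
clock: 46.4
ee_pos: [0.6269, -0.1837, 0.2333]
eef_rot: [-0.025, 0.707, 0.025, 0.706]
ft_force: [-0.5, 0.3, -0.9]
grip_width: -0.0
```

>>> {"method": "apply_moves", "body": {"travel": [[0, 0.1, -0.3], [0, 0.3, -0.6], [0, 0.5, -0.9], [0, 0.5, -1]], "roll": [0, 0, 0, 0], "fingers": [1, 1, 1, 1]}}

```text
clock: 46.8
ee_pos: [0.5199, -0.1386, 0.2325]
eef_rot: [-0.025, 0.708, 0.026, 0.705]
ft_force: [0.3, -0.5, 0.3]
grip_width: -0.0001
```

>>> {"method": "apply_moves", "body": {"travel": [[0, 0.2, -0.3], [0, 0.4, -0.6], [0, 0.46, -0.75], [0.3, 0.46, -0.75], [0.6, 0.46, -0.75], [0.9, 0.46, -0.75], [1, 0.46, -0.75], [1, 0.46, -0.75]], "roll": [0, 0, 0, 0, 0, 0, 0, 0], "fingers": [0, 0, 0, 0, 0, 0, 0, 0]}}

```text
clock: 47.6
ee_pos: [0.4447, -0.1002, 0.1323]
eef_rot: [-0.024, 0.708, 0.025, 0.705]
ft_force: [-0.4, 0.4, 0.1]
grip_width: 0.0425
```

```bash
python3 - <<'E'
from h import *
rep(); vials(); knob(); print(go(-.0743,.0953,.034))
E
```

```text
t 47.6 tcp [ 0.4447 -0.1002  0.1323] stand [-0.075   0.0942] jawyaw 4.04 xax [-0.003  0.001 -1.   ] F [-0.4  0.4  0.1] w 0.0425
slide [([0.0017, -0.0015], [0.0143, 52.0]), ([0.0, -0.0479], [0.0163, 81.0]), ([0.0012, 0.0432], [0.0143, 55.0]), ([0.0012, 0.0859], [0.0141, 44.0])]
board []
knob []
plunger z 0.2113 xy [array([ 0.1005, -0.0003])]
[ 1.007  0.02  -0.014]
```

>>> {"method": "apply_moves", "body": {"travel": [[0.3, 0.01, 0], [0.6, 0.01, 0], [0.8, 0.01, 0], [0.98, 0.01, 0], [0.98, 0.01, 0], [0.98, 0.01, 0], [0.98, 0.01, 0], [0.98, 0.01, 0], [0.98, 0.01, 0], [0.98, 0.01, 0]], "roll": [0, 0, 0, 0, 0, 0, 0, 0, 0, 0], "fingers": [0, 0, 0, 0, 0, 1, 1, 1, 1, 1]}}

```text
clock: 48.7
ee_pos: [0.4454, -0.1, 0.0375]
eef_rot: [-0.026, 0.707, 0.024, 0.706]
ft_force: [-4.8, -0.0, 5.3]
grip_width: 0.0133
```

>>> {"method": "apply_moves", "body": {"travel": [[0, -0.05, 0], [0, -0.15, 0], [0, -0.27, 0], [0, -0.37, 0], [0, -0.43, 0], [0, -0.45, 0], [0, -0.45, 0], [0, -0.45, 0], [0, -0.45, 0]], "roll": [0, 0, 0, 0, 0, 0, 0, 0, 0], "fingers": [1, 1, 1, 1, 1, 1, 1, 1, 1]}}

```text
clock: 49.6
ee_pos: [0.4484, -0.1451, 0.0375]
eef_rot: [-0.026, 0.707, 0.024, 0.706]
ft_force: [-4.7, -1.5, 5.9]
grip_width: 0.0135
```

```bash
python3 - <<'E'
from h import *
print(sf([.4450,-.0991])); rep(); vials()
E
```

```text
[-0.07463109  0.09532965]
t 49.6 tcp [ 0.4484 -0.1451  0.0375] stand [-0.0745  0.0492] jawyaw 4.03 xax [-0.001 -0.002 -1.   ] F [-4.7 -1.5  5.9] w 0.0135
slide [([-0.0003, -0.0939], [0.0152, 83.0]), ([0.0013, -0.0016], [0.0143, 54.0]), ([-0.0002, -0.0465], [0.0157, 83.0]), ([0.0011, 0.0406], [0.0146, 46.0])]
board []
```

>>> {"method": "apply_moves", "body": {"travel": [[0, 0, 0], [0, 0, 0], [0, 0, 0], [0, 0, 0], [-0.2, 0, 0], [-0.4, 0, 0], [-0.7, 0, 0], [-1, 0, 0]], "roll": [0, 0, 0, 0, 0, 0, 0, 0], "fingers": [0, 0, 0, 0, 0, 0, 0, 0]}}

```text
clock: 50.45
ee_pos: [0.4484, -0.144, 0.1364]
eef_rot: [-0.025, 0.707, 0.025, 0.706]
ft_force: [1.2, -1.2, 0.8]
grip_width: 0.0428
```

>>> {"method": "apply_moves", "body": {"travel": [[-0.3, 0, 0], [-0.6, 0, 0], [-0.9, -0.1, 0], [-1, -0.2, 0]], "roll": [0, 0, 0, 0], "fingers": [1, 1, 1, 1]}}

```text
clock: 50.85
ee_pos: [0.4522, -0.1653, 0.2393]
eef_rot: [-0.026, 0.705, 0.024, 0.709]
ft_force: [0.2, -1.3, -0.6]
grip_width: -0.0
```

>>> {"method": "apply_moves", "body": {"travel": [[0, -0.1, 0.3], [0, -0.2, 0.6], [0, -0.32, 0.9], [0, -0.32, 1]], "roll": [0, 0, 0, 0], "fingers": [1, 1, 1, 1]}}

```text
clock: 51.25
ee_pos: [0.5545, -0.1904, 0.2343]
eef_rot: [-0.025, 0.707, 0.025, 0.707]
ft_force: [-0.1, 0.1, -0.4]
grip_width: -0.0
```

>>> {"method": "apply_moves", "body": {"travel": [[0, 0, 0.25], [0, 0, 0.5], [0, 0, 0.75], [0, 0, 0.75], [0.1, 0, 0.75], [0.18, 0, 0.75], [0.18, 0, 0.75], [0.18, 0, 0.75]], "roll": [0, 0, 0, 0, 0, 0, 0, 0], "fingers": [1, 1, 1, 1, 1, 1, 1, 1]}}

```text
clock: 52.05
ee_pos: [0.6258, -0.1836, 0.2171]
eef_rot: [-0.025, 0.707, 0.025, 0.706]
ft_force: [0.4, 1.0, -0.0]
grip_width: -0.0001
```

```bash
python3 - <<'E'
from h import *
rep(); print(go(.1003,-.001,.195)); vials()
E
```

```text
t 52.05 tcp [ 0.6258 -0.1836  0.2171] stand [ 0.0997 -0.0019] jawyaw 4.02 xax [-0.002  0.001 -1.   ] F [ 0.4  1.  -0. ] w -0.0001
[0.221 0.009 0.007]
slide [([0.0013, -0.0013], [0.0139, 56.0]), ([0.0013, 0.0411], [0.0146, 55.0])]
board []
```

>>> {"method": "apply_moves", "body": {"travel": [[0.04, 0, 0], [0.08, 0, 0], [0.12, 0, 0], [0.16, 0, 0], [0.2, 0, 0], [0.24, 0, -0.01], [0.28, 0, -0.02], [0.31, 0, -0.02], [0.31, 0, -0.02], [0.31, 0, -0.02]], "roll": [0, 0, 0, 0, 0, 0, 0, 0, 0, 0], "fingers": [1, 1, 1, 1, 1, 1, 1, 1, 1, 1]}}

```text
clock: 53.1
ee_pos: [0.6278, -0.1843, 0.1947]
eef_rot: [-0.026, 0.703, 0.024, 0.71]
ft_force: [-5.5, 2.5, 26.6]
grip_width: -0.0001
```

>>> {"method": "apply_moves", "body": {"travel": [[0, 0, 0], [0, 0, 0], [0, 0, 0], [-0.1, 0, 0], [-0.2, 0, 0], [-0.3, 0, 0], [-0.4, 0, 0], [-0.47, 0, 0], [-0.47, 0, 0], [-0.47, 0, 0]], "roll": [0, 0, 0, 0, 0, 0, 0, 0, 0, 0], "fingers": [1, 1, 1, 1, 1, 1, 1, 1, 1, 1]}}

```text
clock: 54.1
ee_pos: [0.6248, -0.1839, 0.2332]
eef_rot: [-0.025, 0.707, 0.025, 0.706]
ft_force: [0.2, 0.0, -0.6]
grip_width: -0.0001
```

>>> {"method": "apply_moves", "body": {"travel": [[0, 0.1, -0.3], [0, 0.2, -0.6], [0, 0.25, -0.9], [0, 0.25, -1]], "roll": [0, 0, 0, 0], "fingers": [1, 1, 1, 1]}}

```text
clock: 54.5
ee_pos: [0.5203, -0.1649, 0.2327]
eef_rot: [-0.024, 0.708, 0.026, 0.705]
ft_force: [0.7, -0.4, 0.9]
grip_width: -0.0004
```

>>> {"method": "apply_moves", "body": {"travel": [[0, 0.1, -0.3], [0, 0.2, -0.6], [0, 0.27, -0.73], [0.3, 0.27, -0.73], [0.6, 0.27, -0.73], [0.9, 0.27, -0.73], [1, 0.27, -0.73], [1, 0.27, -0.73]], "roll": [0, 0, 0, 0, 0, 0, 0, 0], "fingers": [0, 0, 0, 0, 0, 0, 0, 0]}}

```text
clock: 55.3
ee_pos: [0.448, -0.1438, 0.1323]
eef_rot: [-0.024, 0.708, 0.026, 0.706]
ft_force: [-1.2, 0.3, -0.7]
grip_width: 0.0427
```

```bash
python3 - <<'E'
from h import *
rep(); vials(); knob(); print(go(-.0745,.0492,.034))
E
```

```text
t 55.3 tcp [ 0.448  -0.1438  0.1323] stand [-0.0748  0.0506] jawyaw 4.05 xax [-0.003  0.002 -1.   ] F [-1.2  0.3 -0.7] w 0.0427
slide [([-0.0007, -0.0937], [0.0154, 84.0]), ([0.0005, -0.0013], [0.0147, 50.0]), ([-0.0006, -0.0461], [0.0158, 83.0]), ([0.0009, 0.0416], [0.0137, 49.0])]
board []
knob [(array([-0.0752,  0.0543]), array([6.1e-03, 1.3e+01]))]
plunger z 0.2109 xy [array([ 0.1006, -0.0004])]
[ 1.007 -0.002 -0.017]
```

>>> {"method": "apply_moves", "body": {"travel": [[0.3, -0.01, 0], [0.6, -0.01, 0], [0.8, -0.01, 0], [0.98, -0.01, 0], [0.98, -0.01, 0], [0.98, -0.01, 0], [0.98, -0.01, 0], [0.98, -0.01, 0], [0.98, -0.01, 0], [0.98, -0.01, 0]], "roll": [0, 0, 0, 0, 0, 0, 0, 0, 0, 0], "fingers": [0, 0, 0, 0, 0, 1, 1, 1, 1, 1]}}

```text
clock: 56.4
ee_pos: [0.4484, -0.146, 0.0375]
eef_rot: [-0.026, 0.707, 0.024, 0.706]
ft_force: [-5.0, -0.8, 4.9]
grip_width: 0.0128
```

>>> {"method": "apply_moves", "body": {"travel": [[0, -0.05, 0], [0, -0.15, 0], [0, -0.27, 0], [0, -0.37, 0], [0, -0.43, 0], [0, -0.45, 0], [0, -0.45, 0], [0, -0.45, 0], [0, -0.45, 0]], "roll": [0, 0, 0, 0, 0, 0, 0, 0, 0], "fingers": [1, 1, 1, 1, 1, 1, 1, 1, 1]}}

```text
clock: 57.3
ee_pos: [0.4514, -0.1911, 0.0375]
eef_rot: [-0.026, 0.707, 0.024, 0.706]
ft_force: [-6.0, -1.7, 5.8]
grip_width: 0.0131
```

```bash
python3 - <<'E'
from h import *
rep(); vials()
E
```

```text
t 57.3 tcp [ 0.4514 -0.1911  0.0375] stand [-0.0748  0.0031] jawyaw 4.02 xax [-0.002 -0.003 -1.   ] F [-6.  -1.7  5.8] w 0.0131
slide [([-0.0005, -0.1374], [0.0151, 87.0]), ([-0.0001, -0.0917], [0.0152, 85.0]), ([0.0026, -0.0014], [0.0136, 36.0]), ([-0.0003, -0.0466], [0.0158, 83.0]), ([-0.005, -0.0103], [0.0065, 11.0]), ([-0.0408, 0.012], [0.0062, 13.0])]
board []
```

>>> {"method": "apply_moves", "body": {"travel": [[0, 0, 0], [0, 0, 0], [0, 0, 0], [0, 0, 0], [-0.2, 0, 0], [-0.4, 0, 0], [-0.7, 0, 0], [-1, 0, 0]], "roll": [0, 0, 0, 0, 0, 0, 0, 0], "fingers": [0, 0, 0, 0, 0, 0, 0, 0]}}

```text
clock: 58.15
ee_pos: [0.4516, -0.1898, 0.1364]
eef_rot: [-0.025, 0.707, 0.025, 0.706]
ft_force: [0.4, -1.3, 0.5]
grip_width: 0.0428
```

>>> {"method": "apply_moves", "body": {"travel": [[-0.3, 0, 0], [-0.6, 0, 0], [-0.9, 0, 0], [-1, -0.05, 0]], "roll": [0, 0, 0, 0], "fingers": [1, 1, 1, 1]}}

```text
clock: 58.55
ee_pos: [0.4542, -0.1959, 0.2393]
eef_rot: [-0.026, 0.705, 0.024, 0.708]
ft_force: [0.4, -0.7, -0.3]
grip_width: 0.0001
```

>>> {"method": "apply_moves", "body": {"travel": [[0, 0, 0.3], [0, 0, 0.6], [0, 0, 0.9], [0, 0, 1]], "roll": [0, 0, 0, 0], "fingers": [1, 1, 1, 1]}}

```text
clock: 58.95
ee_pos: [0.5542, -0.1881, 0.2344]
eef_rot: [-0.025, 0.707, 0.025, 0.707]
ft_force: [-1.1, 0.1, -0.3]
grip_width: 0.0002
```

>>> {"method": "apply_moves", "body": {"travel": [[0, 0, 0.25], [0, 0, 0.5], [0, 0, 0.75], [0, 0, 0.75], [0.1, 0, 0.75], [0.18, 0, 0.75], [0.18, 0, 0.75], [0.18, 0, 0.75]], "roll": [0, 0, 0, 0, 0, 0, 0, 0], "fingers": [1, 1, 1, 1, 1, 1, 1, 1]}}

```text
clock: 59.75
ee_pos: [0.6257, -0.1827, 0.2171]
eef_rot: [-0.025, 0.707, 0.025, 0.706]
ft_force: [1.0, 0.8, -0.2]
grip_width: 0.0002
```

```bash
python3 - <<'E'
from h import *
rep(); print(go(.1003,-.001,.195)); vials()
E
```

```text
t 59.75 tcp [ 0.6257 -0.1827  0.2171] stand [ 0.0997 -0.001 ] jawyaw 4.02 xax [-0.002  0.001 -1.   ] F [ 1.   0.8 -0.2] w 0.0002
[ 0.221 -0.001  0.007]
slide [([0.001, -0.003], [0.0141, 53.0])]
board []
```

>>> {"method": "apply_moves", "body": {"travel": [[0.04, 0, 0], [0.08, 0, 0], [0.12, 0, 0], [0.16, 0, 0], [0.2, 0, 0], [0.24, 0, -0.01], [0.28, 0, -0.02], [0.31, 0, -0.02], [0.31, 0, -0.02], [0.31, 0, -0.02]], "roll": [0, 0, 0, 0, 0, 0, 0, 0, 0, 0], "fingers": [1, 1, 1, 1, 1, 1, 1, 1, 1, 1]}}

```text
clock: 60.8
ee_pos: [0.6277, -0.1833, 0.1946]
eef_rot: [-0.026, 0.704, 0.024, 0.71]
ft_force: [-5.0, 3.5, 26.6]
grip_width: 0.0001
```

>>> {"method": "apply_moves", "body": {"travel": [[0, 0, 0], [0, 0, 0], [0, 0, 0], [-0.1, 0, 0], [-0.2, 0, 0], [-0.3, 0, 0], [-0.4, 0, 0], [-0.47, 0, 0], [-0.47, 0, 0], [-0.47, 0, 0]], "roll": [0, 0, 0, 0, 0, 0, 0, 0, 0, 0], "fingers": [1, 1, 1, 1, 1, 1, 1, 1, 1, 1]}}

```text
clock: 61.8
ee_pos: [0.6247, -0.1829, 0.2332]
eef_rot: [-0.025, 0.707, 0.025, 0.706]
ft_force: [-0.5, -0.9, 0.1]
grip_width: -0.0
```

>>> {"method": "apply_moves", "body": {"travel": [[0, 0, -0.3], [0, 0, -0.6], [0, 0, -0.9], [0, 0, -1]], "roll": [0, 0, 0, 0], "fingers": [1, 1, 1, 1]}}

```text
clock: 62.2
ee_pos: [0.5222, -0.1894, 0.2327]
eef_rot: [-0.024, 0.708, 0.025, 0.706]
ft_force: [1.0, -0.7, 0.1]
grip_width: 0.0001
```

>>> {"method": "apply_moves", "body": {"travel": [[0, 0.05, -0.3], [0, 0.05, -0.6], [0, 0.05, -0.73], [0.3, 0.05, -0.73], [0.6, 0.05, -0.73], [0.9, 0.05, -0.73], [1, 0.05, -0.73], [1, 0.05, -0.73]], "roll": [0, 0, 0, 0, 0, 0, 0, 0], "fingers": [0, 0, 0, 0, 0, 0, 0, 0]}}

```text
clock: 63.0
ee_pos: [0.4512, -0.1895, 0.1321]
eef_rot: [-0.024, 0.708, 0.026, 0.706]
ft_force: [-0.4, -0.9, 0.1]
grip_width: 0.0426
```

```bash
python3 - <<'E'
from h import *
rep(); vials(); knob(); print(go(-.0748,.0031,.034))
E
```

```text
t 63.0 tcp [ 0.4512 -0.1895  0.1321] stand [-0.0749  0.0048] jawyaw 4.06 xax [-0.003  0.002 -1.   ] F [-0.4 -0.9  0.1] w 0.0426
slide [([-0.0004, -0.1371], [0.0152, 92.0]), ([-0.0004, -0.0922], [0.0154, 86.0]), ([0.0008, -0.0026], [0.0142, 53.0]), ([-0.0, -0.047], [0.0156, 71.0])]
board []
knob [(array([-0.0759,  0.0115]), array([5.3e-03, 8.0e+00]))]
plunger z 0.2116 xy [array([ 0.1007, -0.0004])]
[ 1.007 -0.003 -0.019]
```

>>> {"method": "apply_moves", "body": {"travel": [[0.3, -0.01, 0], [0.6, -0.01, 0], [0.8, -0.01, 0], [0.98, -0.01, 0], [0.98, -0.01, 0], [0.98, -0.01, 0], [0.98, -0.01, 0], [0.98, -0.01, 0], [0.98, -0.01, 0], [0.98, -0.01, 0]], "roll": [0, 0, 0, 0, 0, 0, 0, 0, 0, 0], "fingers": [0, 0, 0, 0, 0, 1, 1, 1, 1, 1]}}

```text
clock: 64.1
ee_pos: [0.4515, -0.192, 0.0376]
eef_rot: [-0.026, 0.707, 0.024, 0.706]
ft_force: [-4.5, -1.1, 4.8]
grip_width: 0.0129
```

>>> {"method": "apply_moves", "body": {"travel": [[0, 0.04, 0], [0, 0.12, 0], [0, 0.24, 0], [0, 0.36, 0], [0, 0.48, 0], [0, 0.6, 0], [0, 0.72, 0], [0, 0.84, 0], [0, 0.96, 0], [0, 1, 0]], "roll": [0, 0, 0, 0, 0, 0, 0, 0, 0, 0], "fingers": [1, 1, 1, 1, 1, 1, 1, 1, 1, 1]}}

```text
clock: 65.1
ee_pos: [0.4449, -0.0914, 0.0376]
eef_rot: [-0.026, 0.707, 0.024, 0.707]
ft_force: [-4.4, -2.6, 5.8]
grip_width: 0.0128
```

>>> {"method": "apply_moves", "body": {"travel": [[0, 0.1, 0], [0, 0.22, 0.005], [0, 0.34, 0.005], [0, 0.46, 0.005], [0, 0.58, 0.005], [0, 0.7, 0.005], [0, 0.82, 0.005], [0, 0.94, 0.005], [0, 1, 0.005], [0, 1, 0.005]], "roll": [0, 0, 0, 0, 0, 0, 0, 0, 0, 0], "fingers": [1, 1, 1, 1, 1, 1, 1, 1, 1, 1]}}

```text
clock: 66.1
ee_pos: [0.4382, 0.0092, 0.0375]
eef_rot: [-0.025, 0.707, 0.026, 0.707]
ft_force: [-4.8, 0.4, 6.8]
grip_width: 0.0128
```

>>> {"method": "apply_moves", "body": {"travel": [[0, 0.1, 0], [0, 0.2, 0], [0, 0.3, 0], [0, 0.4, 0], [0, 0.48, 0], [0, 0.53, 0], [0, 0.56, 0], [0, 0.58, 0], [0, 0.59, 0], [0, 0.59, 0]], "roll": [0, 0, 0, 0, 0, 0, 0, 0, 0, 0], "fingers": [1, 1, 1, 1, 1, 1, 1, 1, 1, 1]}}

```text
clock: 67.1
ee_pos: [0.4347, 0.0625, 0.0376]
eef_rot: [-0.029, 0.707, 0.02, 0.707]
ft_force: [-4.3, -14.2, 5.9]
grip_width: 0.013
```

```bash
python3 - <<'E'
from h import *
rep(); vials()
E
```

```text
t 67.1 tcp [0.4347 0.0625 0.0376] stand [-0.0733  0.2573] jawyaw 3.94 xax [ 0.001 -0.013 -1.   ] F [ -4.3 -14.2   5.9] w 0.013
slide [([0.0019, 0.1169], [0.0143, 48.0]), ([0.0023, 0.2081], [0.0138, 33.0]), ([0.0019, 0.1633], [0.0142, 41.0]), ([0.0024, 0.2508], [0.0139, 30.0])]
board []
```

>>> {"method": "apply_moves", "body": {"travel": [[0, -0.03, 0], [0, -0.03, 0], [0, -0.03, 0], [0, -0.03, 0], [0, -0.03, 0], [-0.2, -0.03, 0], [-0.4, -0.03, 0], [-0.7, -0.03, 0], [-1, -0.03, -0.3], [-1, -0.03, -0.6]], "roll": [0, 0, 0, 0, 0, 0, 0, 0, 0, 0], "fingers": [1, 0, 0, 0, 0, 0, 0, 0, 0, 0]}}

```text
clock: 68.15
ee_pos: [0.3784, 0.0601, 0.1399]
eef_rot: [-0.025, 0.704, 0.025, 0.71]
ft_force: [-0.5, -0.2, 1.4]
grip_width: 0.0428
```

>>> {"method": "apply_moves", "body": {"travel": [[0, 0.2, -0.3], [0, 0.4, -0.3], [0, 0.6, -0.3], [0, 0.6, -0.3], [0, 0.6, -0.3], [0, 0.6, -0.3], [0, 0.6, -0.3], [0, 0.6, -0.3]], "roll": [0, 0, 0, 0, 0, 0, 0, 0], "fingers": [0, 0, 0, 0, 0, 0, 0, 0]}}

```text
clock: 68.95
ee_pos: [0.3407, 0.1173, 0.1357]
eef_rot: [-0.025, 0.707, 0.025, 0.707]
ft_force: [0.7, -1.0, 0.8]
grip_width: 0.0427
```

```bash
python3 - <<'E'
from h import *
rep(); s,W=vials(); knob()
im=s['frame'][140:280,140:420,::-1]; cv2.imwrite('pics/t7.png',cv2.resize(im,None,fx=2.8,fy=2.8,interpolation=cv2.INTER_CUBIC))
E
```

```text
t 68.95 tcp [0.3407 0.1173 0.1357] stand [-0.1632  0.3186] jawyaw 3.99 xax [-0. -0. -1.] F [ 0.7 -1.   0.8] w 0.0427
slide [([0.0019, 0.1165], [0.0141, 47.0]), ([0.0022, 0.2076], [0.014, 34.0]), ([0.002, 0.1634], [0.014, 42.0]), ([0.0024, 0.2508], [0.0138, 36.0])]
board []
knob [(array([-0.0727,  0.2609]), array([7.1e-03, 2.4e+01]))]
plunger z 0.2112 xy [array([ 0.1003, -0.0007])]
```

View pics/t7.png

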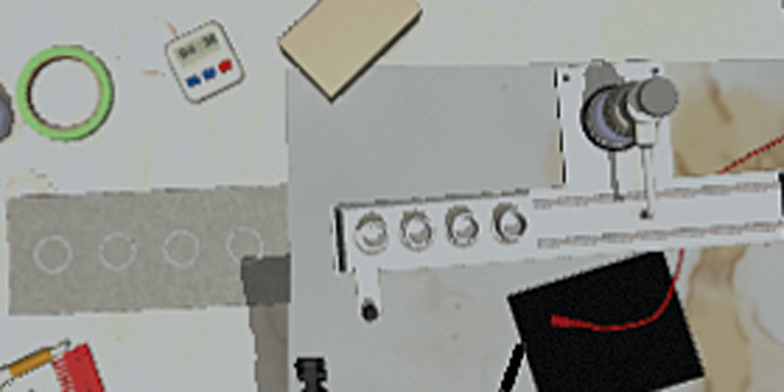

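The picture shows four vials upright in the places (510,224 to 371,232), the slide at its left end, the board empty, and the timer (204,60) and carton (350,40) undisturbed.

```bash
python3 -c "
from rig import arm
print(arm.close_job())"
```

```text
the job is handed in; nothing more can be done
None
```

The job is done and handed in at about 69 s. All four vials were present, and I moved each into its own place on the slide. I then dosed them in order 1 to 4, pressing to the second stop each time and letting the plunger come back up. The slide is back at its loading end.

What the checks showed:
- **Doses:** each press stopped at about 194.7 mm with 23–28 N, so it reached the hard second stop, and I held it there. The camera showed the plunger up at about 211 mm after each one, the same as before the first.
- **Vials under the nozzle:** I set the slide by the arm's own travel, at about 120, 165, 210 and 255.5 mm. The camera agreed to within about 1 mm.
- **End state:** the knob and all four vials were back within 0.5 mm of where they were before dosing. The timer and carton looked unmoved in the last picture.
- **One disagreement:** the camera put each vial about 2–3 mm off my estimate of the nozzle's position along the slide. That estimate was taken from the plunger, and the offset was already there at the loading end. I took it as camera error and trusted the specified slide positions.
- **Disturbances:** I saw no knocked vial and no slackening of the grip.

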